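# Take the spun sample out of the centrifuge and show it to the inspection camera

### The arm

A 7-joint arm with a two-finger parallel gripper is mounted at the origin on a cart in front of the work surface, level with it; the furniture and walls round the work are solid. World frame = base frame: x ahead of the robot, y to its left, z up, the work surface at z = 0. Lengths are in m, angles in degrees, forces in N, time in s.
With the tool pointing down it reaches from about 0.4 to 0.85 m from the base axis. Payload 6.9 kg.
Tool frame: the origin (TCP) lies at the very end of the fingers, on their centre line; the grasp point (between the pads) lies 19 mm behind it (hold_point_z is the distance from the TCP to the grasp point, in m); x points along the fingers, y is the direction in which the jaws open and shut, and the axes are right-handed (so a half turn about x gives the same grasp; the last joint's range is limited). The gripper opens to 85 mm and grips with 20 to 120 N. Pads are 22 mm wide; open, the fingers measure 114 mm over their backs; the gripper's body (76 mm by 85 mm) begins 54 mm behind the grasp point. The pads swing forward as they close: fully open they stand 13 mm farther back than shut.
Start: joints at [77.091, 29.078, -13.613, 85.955, 7.202, 65.827, -8.869], TCP at [0.203, -0.591, 0.231] pointing down, gripper open.
Joint ranges: [-176.47, 176.47], [-13.61, 117.27], [-81.72, 77.17], [0.22, 143.17], [-87.28, 267.28], [10, 112.55], [-165.47, 165.47]. Speed limits (degrees/s): [136.94, 136.94, 180, 180, 180, 180, 180].

### API

Orientations are given as [roll, pitch, yaw] about the fixed x, y, z axes, in that order (R = Rz(yaw) Ry(pitch) Rx(roll)).
In Python, from cell import get_obs, capture, camera_info, finish_job, look_for, cut_out, hold_point_z gives the robot as it stands.
- The arm moves only by the tool play_rows, never from a script. Its argument "plan" is a list of rows, each an object of numbers: "fingers": the finger opening in mm, from 0 to 85.4; "x", "y", "z": the shift along the world's x, y, z in mm; "yaw": the turn about the world's z in rad. In form: [{"fingers": .., "x": .., "y": .., "z": .., "yaw": ..}, ...]. A call has 1 to 5 rows; each row is the pose to reach, as a shift and turn from the pose commanded when the call began; what a row does not reach only later rows make up. A row lasts 1/10 s, in which the tool goes at most 50 mm and 8.59 degrees, less where a joint would pass 70% of its speed; a pose out of reach is approached as far as the arm can. A call with a gripper value outside its range is refused whole. The fingers move at their own pace and stop on an object; the grip force is fixed at half the most. Time passes only in rows, so rows that repeat a pose let the fingers close. It gives the time, the measured TCP pose, the force and the opening at its end, in the units of the state.
- get_obs(): the state, without advancing time (a new reading comes with each control period).
- capture(name): name is "scene" or "top" or "wrist"; returns the picture (480x640x3 uint8, red, green, blue); there is no depth.
- camera_info(name): a dict with "fov_y" (degrees; the focal length in pixels is half the picture's height over the tangent of half this angle, whatever the lens; pixels are square), "cx", "cy" (the principal point, pixels), "T" (4x4, takes a point from camera to world coordinates); the wrist camera has in their place "mount" (4x4, takes a point from camera to tool coordinates, whose origin is the TCP and whose axes are the tool frame's). Camera axes: x right, y down, z forward; pixel columns grow to the right and rows downward; lengths in m; the calibration is good to about 2 mm. The wrist camera is an equidistant fisheye: a pixel r from the principal point sees the ray r / f radians off the axis. A picture is of the moment at which its call begins: read the wrist's pose just before it. camera_info takes no time and is no camera call.
- finish_job(): hands the job in, once; it reports no verdict.
Trained networks look in the newest picture that a camera, given by its name, has taken for a name from the list of things; names that differ only in an ending like _2 or _b are one class to them, and where a whole thing is asked for, a point or a joint stands for the part that bears it (a point fixed in the world has none). Each returns a list of dicts, best first, with "confidence" (0 to 1); they miss things now and then, are a little off and sometimes report something else, mostly with a low value. They report only what shows in the picture. A call takes as long as a camera call.
- look_for(name, camera): "xyz" ([x, y, z] in m, in world coordinates, good to about 4 mm: the middle of the surface that is visible of it).
- cut_out(name, camera): "pixels" (480x640 bool, what is visible of it).
The state is a dict: "time": time; "joint_positions": joint angles; "qvel": joint speeds; "joint_efforts": joint torques, N m; "tcp_pos": TCP position; "tool_rot": TCP orientation; "force": force on the tool from outside, world axes, zero at the start; "torque": the same for the moment, N m; "gripper_width": finger opening in m.
Only numpy, scipy, OpenCV 4.12 (cv2) and the standard library are available. Lean on these libraries where they do the work, as an engineer would, in place of code of your own. Each camera call takes 0.05 s, during which the arm holds its last target.

### The job

The spin is over: lift the red-stoppered sample tube out of the centrifuge rotor and show it to the inspection camera: upright, stopper on top, the middle of the tube level with the lens, in line with it and half-way between the lens and the lit panel; finish while still holding it there, motionless. It is thin glass, so grip it lightly, keep the stopper uppermost all the way (never tip it towards lying flat, the layers must not mix), and touch no part of the camera stand or its panel. Leave the blue-capped balance tube seated in the rotor and everything else on the bench where it is.

Things in the scene. Friction and masses are not known exactly. Their poses are not given: they have to be found in the camera images.
- serum_tube: Sample: thin glass tube 12.8 mm across, 89 mm long, its top 23 mm a red stopper 17 mm across; 16 g. Sits in a rotor sleeve with 1.6 mm play all round, leaning 25 degrees, stopper towards the rotor axis; lower 50 mm inside the sleeve. Draw it out along its own axis. A grip of 20 to 30 N holds it; above 45 N per finger it breaks. Origin: centre of its foot; z along the tube to the stopper.
- tube_middle (a point): Half-way point of the sample tube, on its axis, 44.5 mm above its foot; z along the tube.
- balance_tube: White plastic balance tube with a blue cap, same size as the sample, in the sleeve straight across the axis from it (caps about 79 mm apart between centres). Origin: centre of its foot; z to the cap. It stays seated.
- rotor: Aluminium rotor with six steel sleeves (22 mm outside, 16 inside, 50 deep) every 60 degrees, leaning 25 degrees inwards, four empty. Turns on its upright axis with slight drag; may start at any angle. Origin on the axis below the sleeves; +x towards the sample's sleeve. The sample's stopper is centred 91 mm above the origin and 40 mm from the axis; sleeve mouths 67 mm above and 52 mm from it.
- balance_seat (a point): Where the foot of the balance tube belongs, fixed to the rotor.
- centrifuge: White bench centrifuge, fixed: reaches 150 mm before and 120 mm behind the rotor axis, 230 mm wide, rim 135 mm high, open bowl 186 mm across; rotor origin 38.5 mm above the bench. Its lid stands open at the back, to 360 mm above the bench, leaning back 16 degrees from a hinge 116 mm behind the axis. Origin: on the bench under the rotor axis; front is -x.
- camera_stand: Inspection stand, fixed: dark base plate 316 x 90 mm, 13 mm high; at one end a post (172 mm behind the viewing point, 262 mm high) with a small blue camera and black lens; at the other an upright lit white panel (96 mm wide, 73 to 223 mm above the bench, face 95 mm beyond the viewing point). Origin on the bench under the viewing point; +x is the way the lens looks, to the panel.
- viewing_point (a point): Point on the lens axis half-way between lens and panel, 95 mm from each, at lens height (set anywhere from 155 to 205 mm above the bench). x is the way the lens looks, z up. The middle of the tube belongs here.
- foam_tray: White foam tube tray, 104 x 116 x 24 mm, bystander; origin under its centre.
- bench_timer: Cream bench timer with a red knob, 66 x 66 x 46 mm, bystander; origin under its centre.
- marker_pen: Black and white marker pen, 135 mm long, 16 mm thick, lying, bystander.
- red_cap: Loose red tube stopper standing on the bench, 17 mm across, 25 mm high, bystander.
- reagent_vial_0: Reagent vial with a blue cap, 23 mm across, 46 mm high, bystander.
- reagent_vial_1: A second such vial, bystander.
- haemostat: Steel haemostat forceps, 117 x 136 x 7 mm, lying at the right front, bystander.

How it is judged:
By the outcome, as a careful person would: the job done as asked, in the order asked, and still so for the second after the job is handed in, while the arm keeps its last pose, push and grip.
It also fails if it takes over 48 s, if anything falls off the work surface, if the arm or the gripper's body presses on something with over 40 N, if the wrist force passes 120 N, or if a joint passes its speed limit or range.

## Working session

There is one attempt and no reset: what is moved stays moved. The work goes in short steps, Python scripts to look and compute and a tool call to move; the robot and the scene stay as the last step left them, time stands still between calls to the robot, and variables do not carry over. Pictures are saved under pics/ and viewed, and the job is handed in when it is done.

Besides the shell and the picture viewer there is one more tool, called after "Emit:" as a command line: name --argument value ..., lists and objects as JSON in quotes. play_rows: Moves the arm, as the interface text tells. Its arguments: {"type":"object","properties":{"plan":{"type":"array","items":{"type":"object","properties":{"fingers":{"type":"number"},"x":{"type":"number"},"y":{"type":"number"},"z":{"type":"number"},"yaw":{"type":"number"}}}}},"required":["plan"]}

```bash
ls; mkdir -p pics
python3 - <<'E'
from cell import *
import cv2, numpy as np
o=get_obs(); print({k:np.round(v,4).tolist() for k,v in o.items()}); print(hold_point_z)
for n in ["scene","top"]:
    im=capture(n); cv2.imwrite(f"pics/{n}0.png",im[:,:,::-1]); i=camera_info(n); print(n,i)
    for t in ["serum_tube","balance_tube","rotor","centrifuge","camera_stand"]:
        r=look_for(t,n); print(t,[(np.round(a["xyz"],4).tolist(),round(a["confidence"],2)) for a in r[:3]])
print(camera_info("wrist"))
E
```

```text
pics
{'time': 0.0, 'joint_positions': [77.092, 29.1276, -13.6114, 86.008, 7.2015, 65.8282, -8.871], 'qvel': [-0.0722, -0.0401, -0.0391, 0.1366, -0.0417, 0.0667, -0.0414], 'joint_efforts': [-0.0018, -62.0598, -2.1871, -24.9655, 0.0128, 0.0118, -0.0], 'tcp_pos': [0.2028, -0.5907, 0.2304], 'tool_rot': [-89.8905, 89.8951, 109.0633], 'force': [-0.6386, -0.6948, 0.5377], 'torque': [-0.0169, -0.0376, 0.0114], 'gripper_width': 0.0855}
0.0187
scene {'fov_y': 54.088925265085535, 'cx': 321.5940888051038, 'cy': 245.09630790068144, 'T': array([[ 0.83826793, -0.2412124 ,  0.48900252, -0.06406862],
       [-0.54518793, -0.35635282,  0.75880353, -1.03861436],
       [-0.0087754 , -0.90267893, -0.43022523,  0.64757297],
       [ 0.        ,  0.        ,  0.        ,  1.        ]])}
serum_tube []
balance_tube [([0.5427, 0.2566, 0.1291], 0.5)]
rotor []
centrifuge [([0.4502, 0.2307, 0.1009], 0.91), ([0.5559, 0.3549, 0.0911], 0.25)]
camera_stand [([0.4636, -0.4334, 0.1141], 0.97)]
top {'fov_y': 49.777613006706275, 'cx': 318.6225452824942, 'cy': 233.50831159039762, 'T': array([[ 0.02196088, -0.99505244,  
[... 169 characters left out ...]
 0.        ,  0.        ,  1.        ]])}
serum_tube [([0.5309, 0.3428, 0.1383], 0.4)]
balance_tube [([0.5457, 0.2601, 0.1361], 0.62), ([0.4434, -0.486, 0.1809], 0.21)]
rotor []
centrifuge [([0.63, 0.3059, 0.1345], 0.59)]
camera_stand [([0.4903, -0.4044, 0.0153], 0.88)]
{'fov_y': 65.70646984690485, 'cx': 322.912193888195, 'cy': 236.25218404511529, 'mount': array([[ 9.05554589e-04, -2.94301295e-01,  9.55712262e-01,
        -1.42871783e-01],
       [ 9.99999583e-01,  1.57505577e-04, -8.99015478e-04,
         8.61481175e-04],
       [ 1.14051408e-04,  9.55712678e-01,  2.94301315e-01,
        -7.43509391e-02],
       [ 0.00000000e+00,  0.00000000e+00,  0.00000000e+00,
         1.00000000e+00]])}
```

View pics/scene0.png

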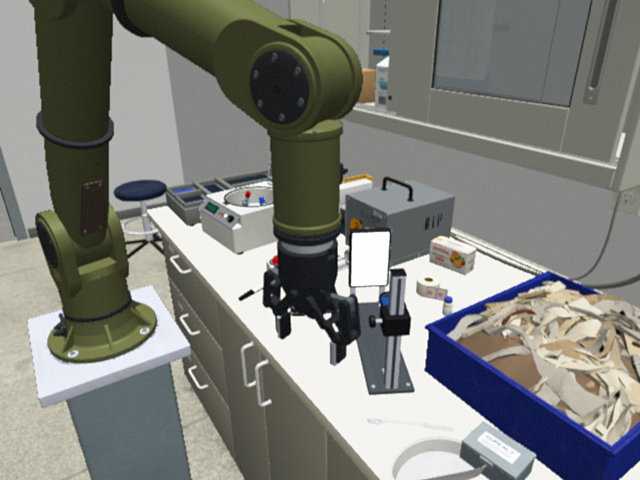

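View pics/top0.png

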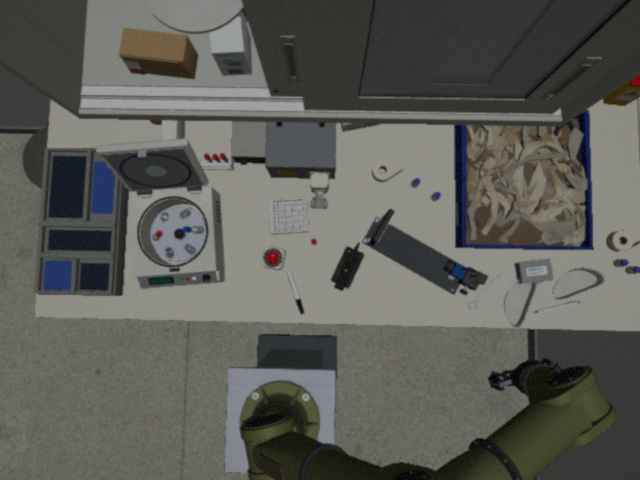

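```bash
cat > h.py <<'E'
from cell import *
import cv2, numpy as np
from scipy.spatial.transform import Rotation as Ro
def tool(o=None):
    o=o or get_obs(); T=np.eye(4); T[:3,:3]=Ro.from_euler('xyz',o['tool_rot'],degrees=True).as_matrix(); T[:3,3]=o['tcp_pos']; return T
def cam(n,T=None):
    i=camera_info(n); f=240/np.tan(np.radians(i['fov_y']/2))
    return (tool() if T is None else T)@i['mount'] if n=='wrist' else i['T'], f,i['cx'],i['cy'],n=='wrist'
def proj(P,c):
    T,f,cx,cy,fe=c; P=np.atleast_2d(P); p=(P-T[:3,3])@T[:3,:3]
    if fe:
        r=np.hypot(p[:,0],p[:,1]); th=np.arctan2(r,p[:,2]); s=f*th/np.maximum(r,1e-9)
    else: s=f/p[:,2]
    return np.c_[cx+s*p[:,0],cy+s*p[:,1]]
def ray(uv,c):
    T,f,cx,cy,fe=c; d=(np.array(uv,float)-[cx,cy])/f
    if fe:
        th=np.hypot(*d); v=np.r_[d/max(th,1e-9)*np.sin(th),np.cos(th)]
    else: v=np.r_[d,1]
    v=T[:3,:3]@v; return T[:3,3],v/np.linalg.norm(v)
def atz(uv,c,z):
    o,v=ray(uv,c); return o+v*(z-o[2])/v[2]
def tri(L):
    A=np.zeros((3,3));b=np.zeros(3)
    for uv,c in L:
        o,v=ray(uv,c); M=np.eye(3)-np.outer(v,v); A+=M;b+=M@o
    return np.linalg.solve(A,b)
E
python3 - <<'E'
from h import *
T=tool();print(T.round(3)); c=cam('top')
for uv in [(372,215),(388,243),(450,292),(463,264)]: print(uv,atz(uv,c,0.013).round(3))
for uv,z in [((157,237),.14),((186,230),.14),((179,233),.11)]: print(uv,atz(uv,c,z).round(3))
E
```

```text
[[ 0.     0.325 -0.946  0.203]
 [ 0.    -0.946 -0.325 -0.591]
 [-1.    -0.    -0.     0.231]
 [ 0.     0.     0.     1.   ]]
(372, 215) [ 0.614 -0.26   0.013]
(388, 243) [ 0.53  -0.309  0.013]
(450, 292) [ 0.388 -0.494  0.013]
(463, 264) [ 0.472 -0.533  0.013]
(157, 237) [0.523 0.346 0.14 ]
(186, 230) [0.544 0.266 0.14 ]
(179, 233) [0.538 0.294 0.11 ]
```

Emit:
play_rows --plan '[{"z":50,"fingers":60},{"z":100},{"z":150},{"z":200},{"z":240}]'

```text
$.plan[0]: bad value
```

Emit:
play_rows --plan '[{"x":0,"y":0,"z":50,"fingers":60,"yaw":0},{"x":0,"y":0,"z":100,"fingers":60,"yaw":0},{"x":0,"y":0,"z":150,"fingers":60,"yaw":0},{"x":0,"y":0,"z":200,"fingers":60,"yaw":0},{"x":0,"y":0,"z":240,"fingers":60,"yaw":0}]'

```text
time: 1.1
tcp_pos: [0.2029, -0.5908, 0.4749]
tool_rot: [93.9, 89.8, -67.2]
force: [1.3, -1.2, -0.6]
gripper_width: 0.0598
```

Emit:
play_rows --plan '[{"x":45,"y":20,"z":0,"fingers":60,"yaw":0},{"x":90,"y":40,"z":0,"fingers":60,"yaw":0},{"x":135,"y":60,"z":0,"fingers":60,"yaw":0},{"x":180,"y":80,"z":0,"fingers":60,"yaw":0},{"x":220,"y":100,"z":0,"fingers":60,"yaw":0}]'

```text
time: 1.6
tcp_pos: [0.425, -0.4898, 0.4712]
tool_rot: [-155.9, 90.0, 43.1]
force: [0.3, -0.7, 0.3]
gripper_width: 0.06
```

Emit:
play_rows --plan '[{"x":40,"y":25,"z":0,"fingers":60,"yaw":0},{"x":80,"y":50,"z":0,"fingers":60,"yaw":0},{"x":120,"y":75,"z":0,"fingers":60,"yaw":0},{"x":150,"y":100,"z":0,"fingers":60,"yaw":0},{"x":150,"y":100,"z":0,"fingers":60,"yaw":0}]'

```text
time: 2.1
tcp_pos: [0.5778, -0.3853, 0.4694]
tool_rot: [-110.5, 89.7, 89.0]
force: [0.7, -0.6, -1.1]
gripper_width: 0.06
```

Run:
```python
from h import *
T=tool();print(T.round(3)); np.save('T1.npy',T)
im=capture('wrist');cv2.imwrite('pics/w1.png',im[:,:,::-1])
r=look_for('camera_stand','wrist');print([(a['xyz'],a['confidence']) for a in r])
```

```text
[[ 0.     0.334 -0.943  0.578]
 [ 0.005 -0.943 -0.334 -0.385]
 [-1.    -0.005 -0.002  0.469]
 [ 0.     0.     0.     1.   ]]
[([0.4837, -0.4097, 0.0135], 0.92)]
```

View pics/w1.png

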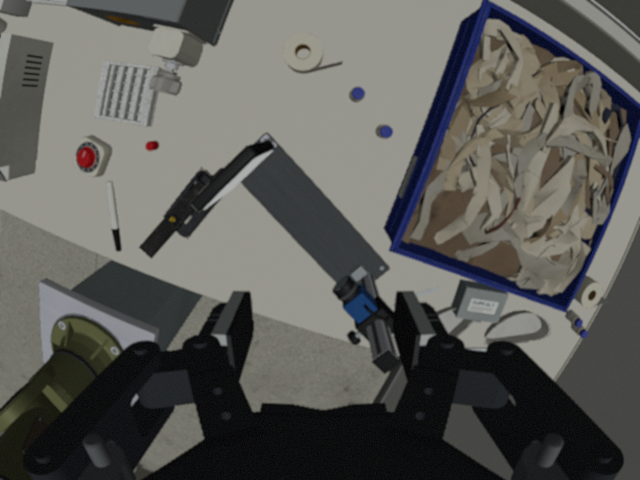

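Run:
```python
import cv2
a=cv2.imread('pics/w1.png')
cv2.imwrite('pics/w1z.png',cv2.resize(a[120:390,180:450],None,fx=2.2,fy=2.2,interpolation=cv2.INTER_CUBIC))
```

```text
(no output)
```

View pics/w1z.png

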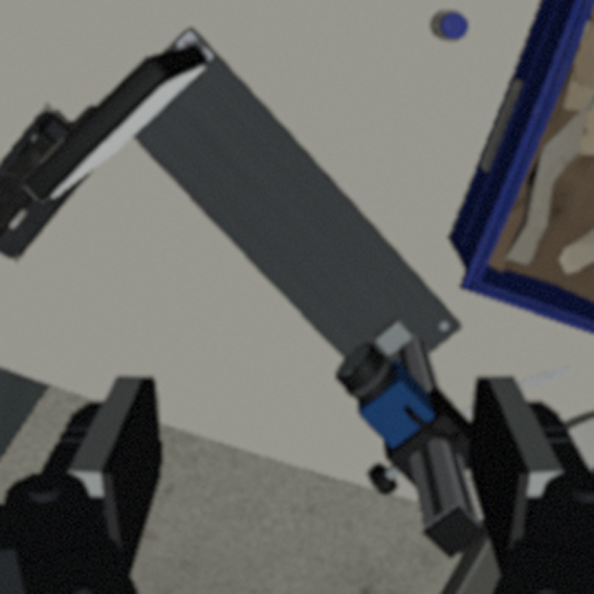

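Run:
```python
from h import *
T=np.load('T1.npy');c=cam('wrist',T);print(c[0].round(3))
for uv in [(266.8,133.2),(388.6,268.6),(243.6,182.7),(332.3,279.1)]: print(atz(uv,c,.013).round(4))
im=capture('scene');cv2.imwrite('pics/s1.png',cv2.resize(im[200:420,240:500],None,fx=2.6,fy=2.6,interpolation=cv2.INTER_CUBIC)[:,:,::-1])
```

```text
[[ 0.334 -0.901 -0.278  0.648]
 [-0.943 -0.321 -0.093 -0.362]
 [-0.006  0.293 -0.956  0.612]
 [ 0.     0.     0.     1.   ]]
[ 0.607  -0.2775  0.013 ]
[ 0.4568 -0.5485  0.013 ]
[ 0.5174 -0.2658  0.013 ]
[ 0.4055 -0.4619  0.013 ]
```

View pics/s1.png

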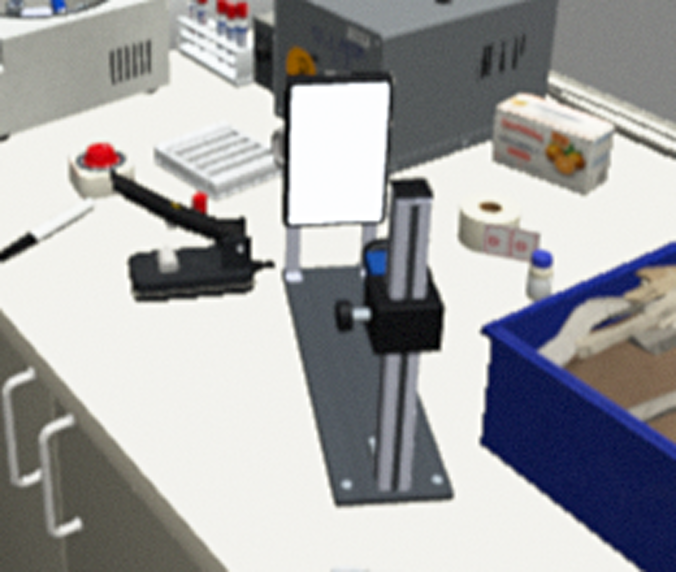

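```bash
cat > fit.py <<'E'
from h import *
from scipy.optimize import least_squares
cw=cam('wrist',np.load('T1.npy'));cs=cam('scene')
W=lambda u,v:(180+u/2.2,120+v/2.2); S=lambda u,v:(240+u/2.6,200+v/2.6)
def feats(xe):
    return [(cw,W(191,29),(xe,-.045,.013)),(cw,W(459,327),(xe-.316,-.045,.013)),
 (cs,S(287,78),(.097,.048,.223)),(cs,S(395,73),(.097,-.048,.223)),(cs,S(387,228),(.097,-.048,.073)),(cs,S(282,226),(.097,.048,.073)),
 (cs,S(334,493),(xe-.316,.045,.013)),(cs,S(452,487),(xe-.316,-.045,.013)),
 (cw,W(450,522),(-.172,0,.262)),(cs,S(412,189),(-.172,0,.262))]
def w(p,P):
    c,s=np.cos(p[2]),np.sin(p[2]); return np.array([p[0]+c*P[0]-s*P[1],p[1]+s*P[0]+c*P[1],P[2]])
def res(p,full=False):
    r=np.array([proj(w(p,P),c)[0]-np.array(uv) for c,uv,P in feats(p[3])])
    return r if full else r.ravel()
s=least_squares(res,[.5,-.4,1.06,.12],loss='soft_l1',x_scale=[.01,.01,.01,.01])
print(s.x.round(4),np.degrees(s.x[2])); print(res(s.x,True).round(1))
np.save('stand.npy',s.x)
# lens height from ray: point on vertical line at (-.095,0)
for uv in [W(357,375),W(362,365),W(350,380)]:
    f=lambda z:(proj(w(s.x,(-.095,0,z[0])),cw)[0]-np.array(uv))
    q=least_squares(f,[.18]);print(uv,q.x,f(q.x))
for z in (.155,.18,.205): print(z,proj(w(s.x,(-.095,0,z)),cw), 'zoom',(proj(w(s.x,(-.095,0,z)),cw)[0]-[180,120])*2.2)
E
python3 fit.py
```

```text
[ 0.5109 -0.3646  1.0616  0.1277] 60.82533592156786
[[-0.4 -3.6]
 [ 1.5 -0.4]
 [-0.5 -0.6]
 [ 0.1 -0.2]
 [-0.3 -2.5]
 [ 0.3 -0. ]
 [-0.6  0.9]
 [ 0.7  0.6]
 [ 0.5  4.5]
 [-1.1 -2.5]]
(342.27272727272725, 290.45454545454544) [0.18785513] [-2.18719738  0.18953411]
(344.5454545454545, 285.9090909090909) [0.17480737] [-4.83439264  0.42019461]
(339.09090909090907, 292.72727272727275) [0.19363784] [ 1.16627734 -0.10092481]
0.155 [[339.17456835 280.17007379]] zoom [350.18405037 352.37416234]
0.18 [[339.85800357 288.02086578]] zoom [351.68760786 369.64590471]
0.205 [[340.60516915 296.6532928 ]] zoom [353.33137213 388.63724416]
```

Emit:
play_rows --plan '[{"x":-15,"y":40,"z":0,"fingers":60,"yaw":0.15},{"x":-30,"y":80,"z":0,"fingers":60,"yaw":0.3},{"x":-45,"y":120,"z":0,"fingers":60,"yaw":0.3},{"x":-60,"y":160,"z":0,"fingers":60,"yaw":0.3},{"x":-60,"y":180,"z":0,"fingers":60,"yaw":0.3}]'

```text
time: 2.75
tcp_pos: [0.5102, -0.2092, 0.4735]
tool_rot: [110.6, 89.8, -33.3]
force: [0.0, -0.6, 0.7]
gripper_width: 0.0605
```

Run:
```python
from h import *
o=get_obs();T=tool(o);print(T.round(3),o['joint_positions']); np.save('T2.npy',T)
im=capture('wrist');cv2.imwrite('pics/w2.png',im[:,:,::-1])
```

```text
[[ 0.002  0.589 -0.808  0.51 ]
 [-0.002 -0.808 -0.589 -0.209]
 [-1.     0.003 -0.001  0.474]
 [ 0.     0.     0.     1.   ]] [ 33.86299081  17.81546885 -22.27536724  67.28001907   6.75557712
  95.95997331 -40.61820907]
```

View pics/w2.png

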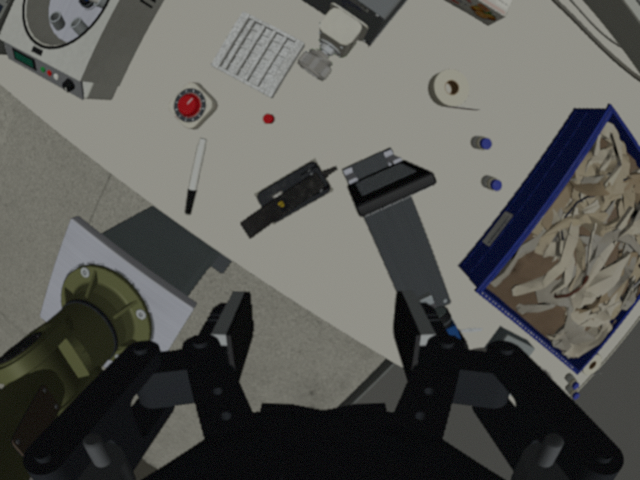

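Run:
```python
import cv2
a=cv2.imread('pics/w2.png')
cv2.imwrite('pics/w2z.png',cv2.resize(a[130:330,320:480],None,fx=3,fy=3,interpolation=cv2.INTER_CUBIC))
```

```text
(no output)
```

View pics/w2z.png

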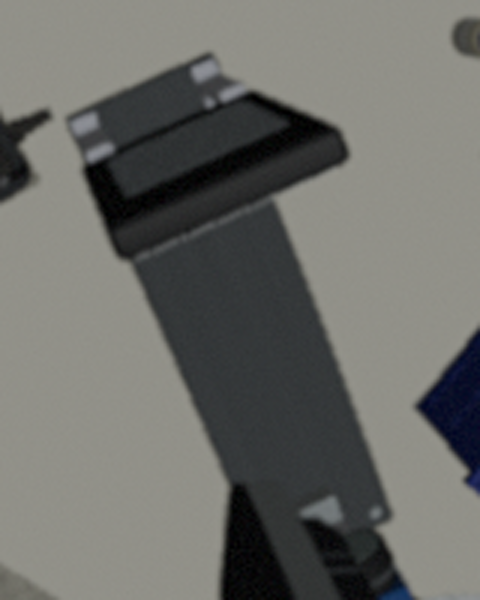

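Emit:
play_rows --plan '[{"x":0,"y":50,"z":0,"fingers":60,"yaw":0.15},{"x":0,"y":100,"z":0,"fingers":60,"yaw":0.3},{"x":0,"y":150,"z":0,"fingers":60,"yaw":0.45},{"x":0,"y":200,"z":0,"fingers":60,"yaw":0.6},{"x":0,"y":250,"z":0,"fingers":60,"yaw":0.75}]'

```text
time: 3.3
tcp_pos: [0.5125, 0.0386, 0.472]
tool_rot: [63.4, 89.9, -37.3]
force: [0.1, -0.3, -0.5]
gripper_width: 0.0599
```

Emit:
play_rows --plan '[{"x":0,"y":50,"z":0,"fingers":60,"yaw":0.15},{"x":0,"y":100,"z":0,"fingers":60,"yaw":0.3},{"x":0,"y":150,"z":-20,"fingers":60,"yaw":0.44},{"x":0,"y":200,"z":-40,"fingers":60,"yaw":0.44},{"x":0,"y":250,"z":-60,"fingers":60,"yaw":0.44}]'

```text
time: 3.8
tcp_pos: [0.5139, 0.2777, 0.4154]
tool_rot: [58.3, 89.9, -17.6]
force: [-0.2, -0.5, -0.4]
gripper_width: 0.0601
```

Run:
```python
from h import *
o=get_obs();T=tool(o);print(T.round(3),o['joint_positions']); 
im=capture('wrist');cv2.imwrite('pics/w3.png',im[:,:,::-1]);np.save('T3.npy',T)
for t in ["serum_tube","balance_tube","rotor"]:
    r=look_for(t,'wrist'); print(t,[(np.round(a["xyz"],4).tolist(),round(a["confidence"],2)) for a in r[:3]])
```

```text
[[ 0.002  0.97   0.244  0.514]
 [-0.001  0.244 -0.97   0.278]
 [-1.     0.002  0.001  0.415]
 [ 0.     0.     0.     1.   ]] [ -5.1013468   24.04541118 -43.89704797  70.90716171  16.51528173
  91.16797686 -31.9441501 ]
serum_tube [([0.5302, 0.3452, 0.1377], 0.57)]
balance_tube [([0.5462, 0.2627, 0.139], 0.48)]
rotor [([0.5384, 0.3037, 0.0737], 0.72)]
```

View pics/w3.png

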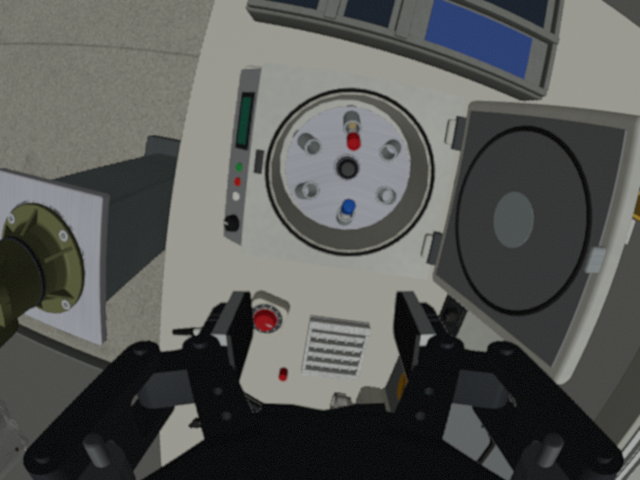

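Run:
```python
import cv2
a=cv2.imread('pics/w3.png')
cv2.imwrite('pics/w3z.png',cv2.resize(a[90:240,275:425],None,fx=4,fy=4,interpolation=cv2.INTER_CUBIC))
```

```text
(no output)
```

View pics/w3z.png

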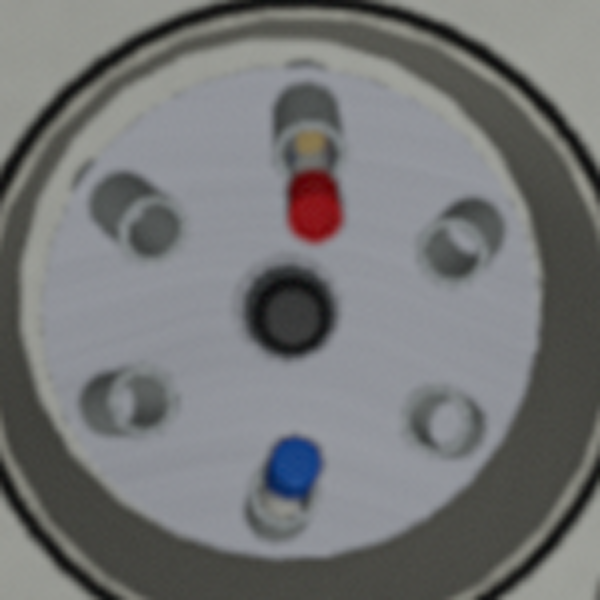

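```bash
cat > fitr.py <<'E'
from h import *
from scipy.optimize import least_squares
c=cam('wrist',np.load('T3.npy')); Z=lambda u,v:np.array((275+u/4,90+v/4))
F=[(Z(316,216),0,.0351,.1399),(Z(297,464),180,.0351,.1399)]
F+=[(Z(150,228),60,.052,.1055),(Z(453,248),-60,.052,.1055),(Z(446,423),-120,.052,.1055),(Z(149,400),120,.052,.1055)]
def res(p,full=False):
    r=[]
    for uv,a,R,z in F:
        t=p[2]+np.radians(a); r.append(proj([p[0]+R*np.cos(t),p[1]+R*np.sin(t),z],c)[0]-uv)
    r=np.array(r); return r if full else r.ravel()
best=min((least_squares(res,[.538,.3,q]) for q in (1.6,1.8)),key=lambda s:s.cost)
p=best.x;print(p,np.degrees(p[2]));print(res(p,True).round(1))
u=np.array([np.cos(p[2]),np.sin(p[2])]);print('stopper ctr',p[:2]+.04*u,'top',p[:2]+.0351*u,'mouth',p[:2]+.052*u)
np.save('rotor.npy',p)
T=tool();print('jaw ang',np.degrees(np.arctan2(T[1,1],T[0,1])),'want',np.degrees(p[2])-90)
print(atz(Z(316,216),c,.1399),atz(Z(297,464),c,.1399))
E
python3 fitr.py
```

```text
[0.54131139 0.30323444 1.76457468] 101.1026817767807
[[ 0.1  0.2]
 [ 0.8 -0.9]
 [ 1.7  1.1]
 [-0.5  0.8]
 [-2.2 -1.5]
 [-0.1  0.1]]
stopper ctr [0.53360867 0.34248578] top [0.53455226 0.33767749] mouth [0.53129786 0.35426119]
jaw ang 14.320808307015026 want 11.102681776780699
[0.53433392 0.3378953  0.1399    ] [0.54747671 0.26756972 0.1399    ]
```

Emit:
play_rows --plan '[{"x":10,"y":30,"z":0,"fingers":45,"yaw":-0.056},{"x":20,"y":64,"z":-30,"fingers":45,"yaw":-0.056},{"x":20,"y":64,"z":-80,"fingers":45,"yaw":-0.056},{"x":20,"y":64,"z":-130,"fingers":45,"yaw":-0.056},{"x":20,"y":64,"z":-180,"fingers":45,"yaw":-0.056}]'

```text
time: 4.5
tcp_pos: [0.535, 0.3393, 0.2349]
tool_rot: [75.7, 89.8, -3.4]
force: [0.0, 0.3, 0.3]
gripper_width: 0.0451
```

Emit:
play_rows --plan '[{"x":0,"y":0,"z":-30,"fingers":45,"yaw":0},{"x":0,"y":0,"z":-30,"fingers":45,"yaw":0}]'

```text
time: 4.7
tcp_pos: [0.5335, 0.3372, 0.202]
tool_rot: [-49.0, 89.6, -128.1]
force: [-0.1, -1.4, 0.2]
gripper_width: 0.0446
```

Run:
```python
from h import *
o=get_obs();T=tool(o);print(T.round(4),o['joint_positions']); 
im=capture('wrist');cv2.imwrite('pics/w4.png',im[:,:,::-1]);np.save('T4.npy',T)
c=cam('wrist',T);p=np.load('rotor.npy');u=np.array([np.cos(p[2]),np.sin(p[2])])
print(proj([*(p[:2]+.0351*u),.1399],c),proj([*(p[:2]+.04*u),.1295],c),proj([*(p[:2]-.0351*u),.1399],c))
g=T@[.0-hold_point_z,0,0,1];print('grasp pt',g)
```

```text
[[-0.0044  0.9821  0.1885  0.5335]
 [-0.0056  0.1884 -0.9821  0.3372]
 [-1.     -0.0053  0.0046  0.202 ]
 [ 0.      0.      0.      1.    ]] [-11.43667165  34.93852947 -40.21784904  86.86384977  23.66729036
  67.33733833 -45.04965622]
[[326.40884933 253.67697294]] [[326.34403621 240.25180345]] [[326.45650089 352.67652506]]
grasp pt [0.53362879 0.33731956 0.22068692 1.        ]
```

View pics/w4.png

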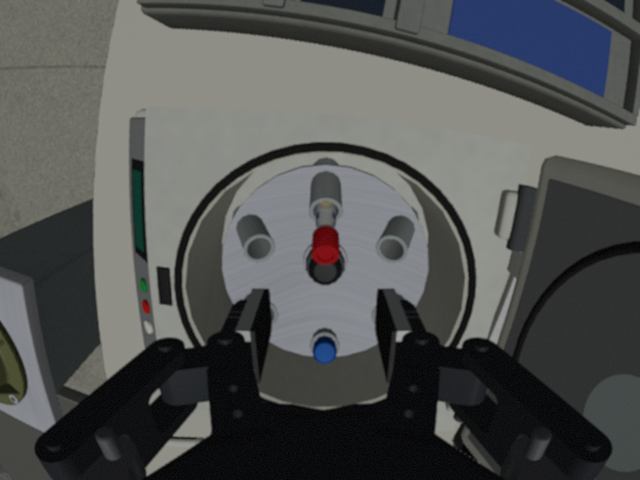

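Emit:
play_rows --plan '[{"x":0,"y":3,"z":-20,"fingers":35,"yaw":0},{"x":0,"y":3,"z":-45,"fingers":35,"yaw":0},{"x":0,"y":3,"z":-70,"fingers":35,"yaw":0},{"x":0,"y":3,"z":-90,"fingers":35,"yaw":0},{"x":0,"y":3,"z":-90,"fingers":35,"yaw":0}]'

```text
time: 5.25
tcp_pos: [0.5342, 0.3439, 0.116]
tool_rot: [22.9, 89.9, -56.1]
force: [0.7, -0.6, -0.1]
gripper_width: 0.0345
```

Run:
```python
from h import *
o=get_obs();T=tool(o);print(T.round(4)); 
im=capture('wrist');cv2.imwrite('pics/w5.png',im[:,:,::-1])
im=capture('scene');cv2.imwrite('pics/s5.png',cv2.resize(im[150:300,150:350],None,fx=3,fy=3,interpolation=cv2.INTER_CUBIC)[:,:,::-1])
g=T@[.0-hold_point_z,0,0,1];print('grasp pt',g)
```

```text
[[ 6.000e-04  9.817e-01  1.905e-01  5.342e-01]
 [-9.000e-04  1.905e-01 -9.817e-01  3.439e-01]
 [-1.000e+00  4.000e-04  1.000e-03  1.160e-01]
 [ 0.000e+00  0.000e+00  0.000e+00  1.000e+00]]
grasp pt [0.53420167 0.34386811 0.13473455 1.        ]
```

View pics/w5.png

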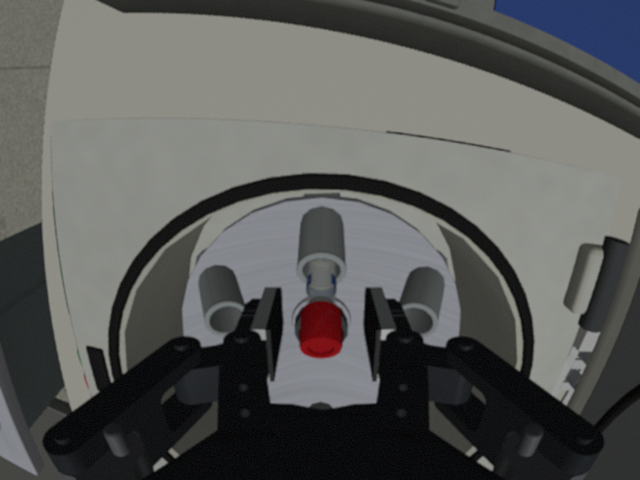

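View pics/s5.png

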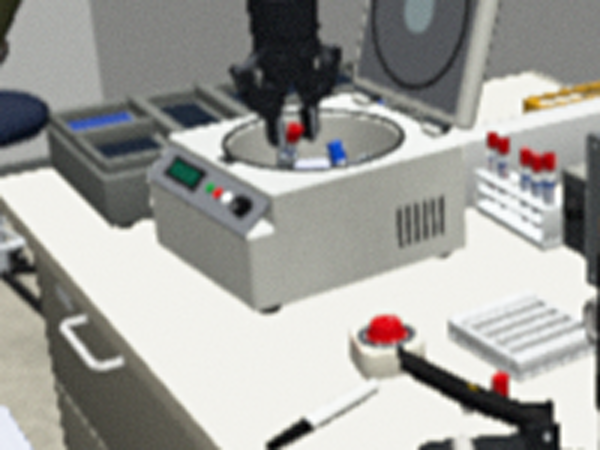

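Emit:
play_rows --plan '[{"x":0,"y":0,"z":-2,"fingers":26,"yaw":0},{"x":0,"y":0,"z":-2,"fingers":20,"yaw":0},{"x":0,"y":0,"z":-2,"fingers":18.5,"yaw":0},{"x":0,"y":0,"z":-2,"fingers":17.5,"yaw":0},{"x":0,"y":0,"z":-2,"fingers":17.5,"yaw":0}]'

```text
time: 5.85
tcp_pos: [0.533, 0.3453, 0.1138]
tool_rot: [109.7, 90.0, 30.8]
force: [-0.3, 0.0, 0.0]
gripper_width: 0.0172
```

Emit:
play_rows --plan '[{"x":0,"y":0,"z":0,"fingers":16.5,"yaw":0},{"x":0,"y":0,"z":0,"fingers":16.5,"yaw":0},{"x":0,"y":0,"z":0,"fingers":16.5,"yaw":0}]'

```text
time: 6.15
tcp_pos: [0.5331, 0.3452, 0.1137]
tool_rot: [95.0, 90.0, 16.1]
force: [0.1, -1.0, 1.8]
gripper_width: 0.0169
```

Emit:
play_rows --plan '[{"x":0,"y":0,"z":0,"fingers":15.5,"yaw":0},{"x":0,"y":0,"z":0,"fingers":15.5,"yaw":0}]'

```text
time: 6.35
tcp_pos: [0.5331, 0.3452, 0.1138]
tool_rot: [102.4, 90.0, 23.5]
force: [0.5, -1.4, 2.3]
gripper_width: 0.016
```

Emit:
play_rows --plan '[{"x":0.2,"y":-1.2,"z":2.7,"fingers":15,"yaw":0},{"x":0.5,"y":-2.5,"z":5.4,"fingers":15,"yaw":0},{"x":0.8,"y":-4.2,"z":9.1,"fingers":15,"yaw":0},{"x":0.8,"y":-4.2,"z":9.1,"fingers":15,"yaw":0}]'

```text
time: 6.75
tcp_pos: [0.534, 0.3408, 0.1232]
tool_rot: [103.7, 90.0, 24.8]
force: [0.0, 1.1, -0.2]
gripper_width: 0.0153
```

Run:
```python
from h import *
o=get_obs();T=tool(o);print(T[:3,3].round(4),o['gripper_width'],o['force']); 
im=capture('wrist');cv2.imwrite('pics/w6.png',im[:,:,::-1])
```

```text
[0.534  0.3408 0.1232] 0.01529461999216618 [ 0.04354508  1.09206515 -0.18641977]
```

View pics/w6.png

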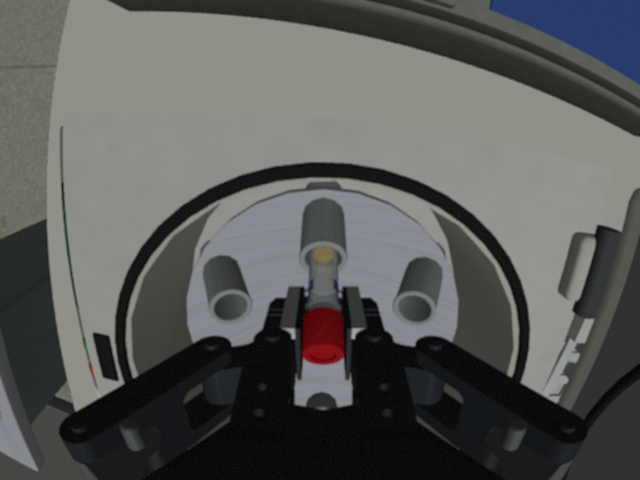

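Emit:
play_rows --plan '[{"x":0.6,"y":-3.0,"z":6.5,"fingers":14.5,"yaw":0},{"x":1.2,"y":-6.2,"z":13.5,"fingers":14.5,"yaw":0},{"x":1.9,"y":-9.7,"z":21,"fingers":14.5,"yaw":0},{"x":2.6,"y":-13.3,"z":29,"fingers":14.5,"yaw":0},{"x":2.6,"y":-13.3,"z":29,"fingers":14.5,"yaw":0}]'

```text
time: 7.3
tcp_pos: [0.5372, 0.3272, 0.1532]
tool_rot: [95.1, 89.9, 16.1]
force: [0.5, 0.5, -0.0]
gripper_width: 0.0155
```

Run:
```python
from h import *
o=get_obs();T=tool(o);print(T.round(4),o['gripper_width'],o['force']); 
im=capture('wrist');cv2.imwrite('pics/w7.png',im[:,:,::-1])
im=capture('scene');cv2.imwrite('pics/s7.png',cv2.resize(im[150:270,180:340],None,fx=5,fy=5,interpolation=cv2.INTER_CUBIC)[:,:,::-1])
```

```text
[[ 1.900e-03  9.815e-01  1.916e-01  5.372e-01]
 [ 5.000e-04  1.916e-01 -9.815e-01  3.272e-01]
 [-1.000e+00  1.900e-03 -2.000e-04  1.532e-01]
 [ 0.000e+00  0.000e+00  0.000e+00  1.000e+00]] 0.015543210973782773 [ 0.49449863  0.45519591 -0.01384739]
```

View pics/w7.png

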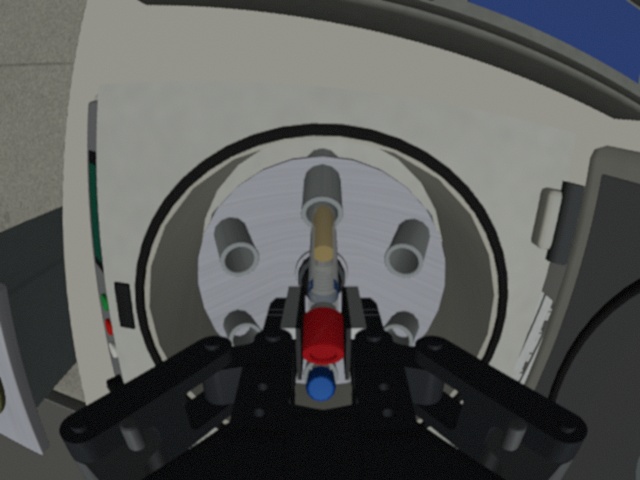

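View pics/s7.png

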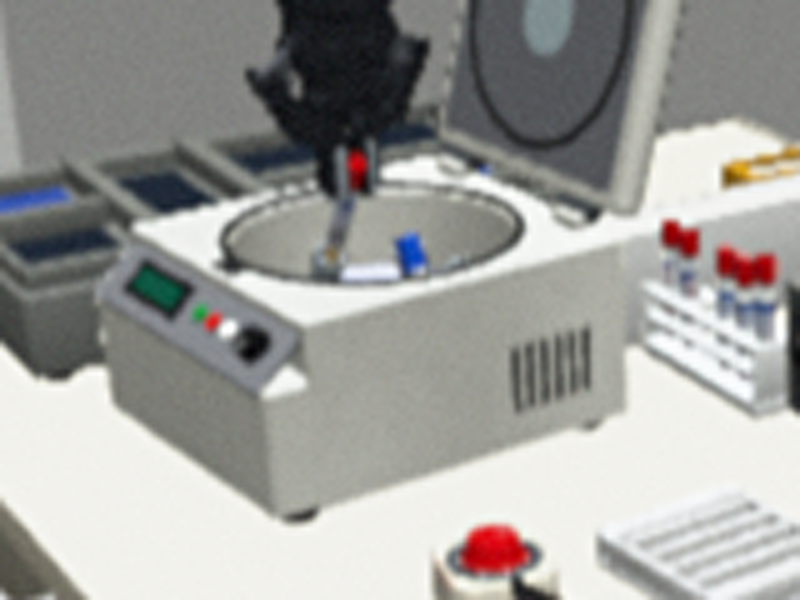

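Emit:
play_rows --plan '[{"x":-1.4,"y":7,"z":2.3,"fingers":14.5,"yaw":0},{"x":-2.5,"y":12.7,"z":4,"fingers":14.5,"yaw":0},{"x":-3.6,"y":18.4,"z":5.2,"fingers":14.5,"yaw":0},{"x":-4.7,"y":24.1,"z":6,"fingers":14.5,"yaw":0},{"x":-5.9,"y":29.8,"z":6.2,"fingers":14.5,"yaw":0}]'

```text
time: 7.9
tcp_pos: [0.5307, 0.3559, 0.1573]
tool_rot: [-15.3, 89.8, -94.2]
force: [0.8, -6.9, 1.9]
gripper_width: 0.0157
```

Run:
```python
from h import *
o=get_obs();T=tool(o);print(T.round(4),o['gripper_width'],o['force']); 
im=capture('wrist');cv2.imwrite('pics/w8.png',im[:,:,::-1])
im=capture('scene');cv2.imwrite('pics/s8.png',cv2.resize(im[150:270,180:340],None,fx=5,fy=5,interpolation=cv2.INTER_CUBIC)[:,:,::-1])
```

```text
[[-3.000e-04  9.814e-01  1.920e-01  5.307e-01]
 [-4.000e-03  1.920e-01 -9.814e-01  3.559e-01]
 [-1.000e+00 -1.100e-03  3.800e-03  1.573e-01]
 [ 0.000e+00  0.000e+00  0.000e+00  1.000e+00]] 0.01565489212508931 [ 0.84558906 -6.88657915  1.94598883]
```

View pics/w8.png

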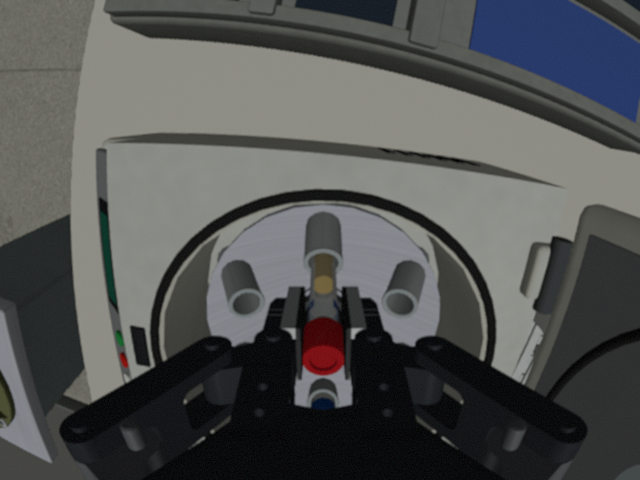

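View pics/s8.png

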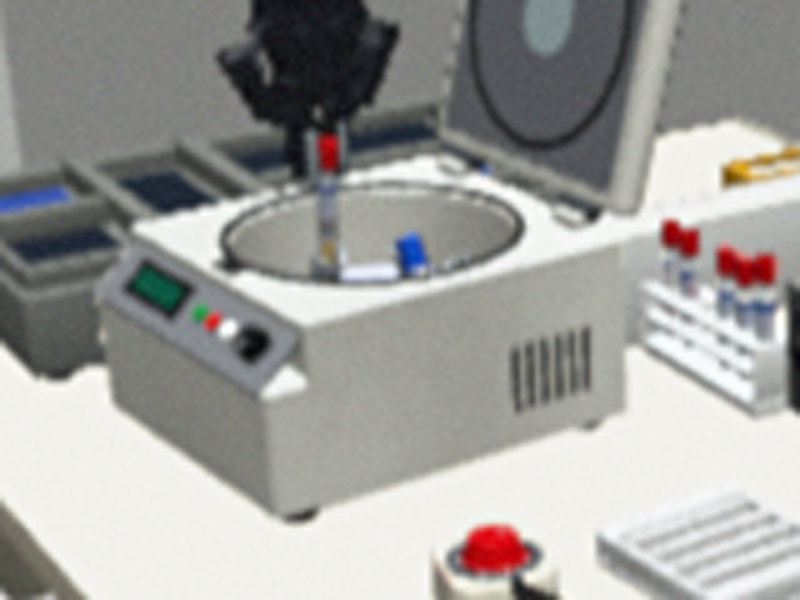

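Run:
```python
import cv2
for n in (7,8):
    a=cv2.imread(f'pics/w{n}.png')
    cv2.imwrite(f'pics/w{n}z.png',cv2.resize(a[190:400,270:380],None,fx=2.8 if n==7 else 2.8,fy=2.8,interpolation=cv2.INTER_CUBIC))
a=cv2.hconcat([cv2.imread('pics/w7z.png'),cv2.imread('pics/w8z.png')]);cv2.imwrite('pics/w78.png',a);print(a.shape)
```

```text
(588, 616, 3)
```

View pics/w78.png

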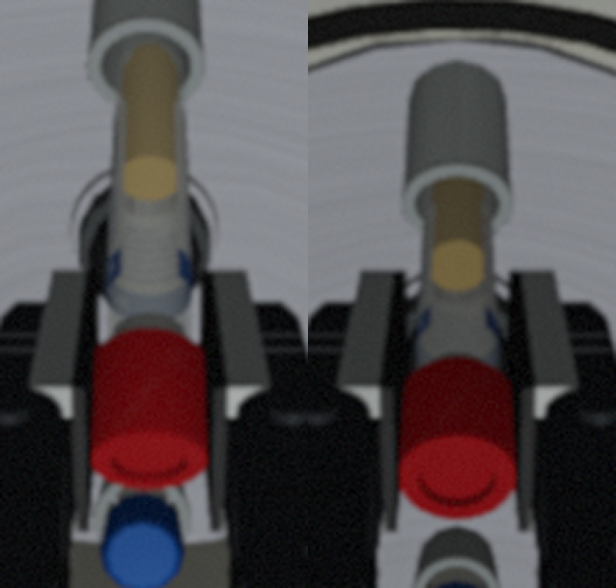

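```bash
cat > ang.py <<'E'
from h import *
from scipy.optimize import least_squares
c=cam('wrist',np.eye(4))  # tool coords
a=np.linspace(0,2*np.pi,361)
def circ(s,th,tx,tz,R=.0085):
    # tool x down, z inward. axis up dir: (-cos th, sin th) in (x,z); s from stopper centre
    C=np.array([tx-s*np.cos(th),0,tz+s*np.sin(th)])
    e=np.array([np.sin(th),0,np.cos(th)])
    return C+R*(np.outer(np.cos(a),e)+np.outer(np.sin(a),[0,1,0]))
def meas(p):
    lo=proj(circ(-.0115,*p),c); hi=proj(circ(.0115,*p),c)
    return np.array([lo[:,1].min(),hi[:,1].min(),hi[:,1].max()])
def solve(m):
    s=least_squares(lambda p:meas(p)-m,[.2,-.02,0],x_scale=[.1,.01,.01]);return s.x,s.fun
if __name__=='__main__':
    for n,z in (('w7',(330,435,488)),('w8',(357,437,517))):
        m=190+np.array(z)/2.8; p,f=solve(m); print(n,np.degrees(p[0]),p[1:],f.round(2))
        for k in range(3):
            m2=m.copy();m2[k]+=1;print('   d',np.degrees(solve(m2)[0][0]-p[0]).round(1),end='')
        print()
E
python3 ang.py
```

```text
w7 21.72268395057182 [0.01578771 0.02676795] [0. 0. 0.]
   d -0.7   d 1.8   d -1.3
w8 3.6957988550477583 [0.00538783 0.02548061] [-0.  0. -0.]
   d -0.9   d 1.7   d -0.9
```

Run:
```python
from ang import *
print(proj([[-.0187,0,0],[-.0187,.0085,0],[-.0187,-.0085,0],[0,0,0],[-.0187,.0085,.0256],[.0158,.0085,.027]],c))
for th in (0,4,25):
  print(th,meas((np.radians(th),-.0187,0)))
```

```text
[[324.49793011 325.58041677]
 [346.52722735 325.46478307]
 [302.45875304 325.48908027]
 [324.34956859 303.4418879 ]
 [344.67823582 376.90582303]
 [341.15243506 336.3922475 ]]
0 [293.00376733 321.56745669 360.72879657]
4 [291.92851868 324.40666944 361.4243648 ]
25 [288.82702792 339.00783429 362.04636625]
```

Run:
```python
from h import *
cs=cam('scene'); a=cv2.imread('pics/s8.png')
T=tool(); p=np.load('rotor.npy');u=np.array([np.cos(p[2]),np.sin(p[2]),0]); g=(T@[-hold_point_z,0,0,1])[:3]
big=cv2.resize(a[80:320,220:460],None,fx=2.4,fy=2.4)
outs=[]
for th in (0,8):
    b=big.copy(); t=np.radians(th); d=-u*np.sin(t)+np.array([0,0,np.cos(t)]); n=np.array([.838,-.545,0])
    for s0,s1,R in ((66,89,8.5),(5,66,6.4)):
        for sg in (-1,1):
            q=[g+d*(s-77.5)/1000+sg*n*R/1000 for s in (s0,s1)]
            uv=((proj(q,cs)-[180,150])*5-[220,80])*2.4
            cv2.line(b,tuple(map(int,uv[0])),tuple(map(int,uv[1])),(0,255,0),1)
    outs.append(b[:,150:450] if 0 else b[:, :400])
cv2.imwrite('pics/ov8.png',cv2.hconcat(outs))
```

```text
(no output)
```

View pics/ov8.png

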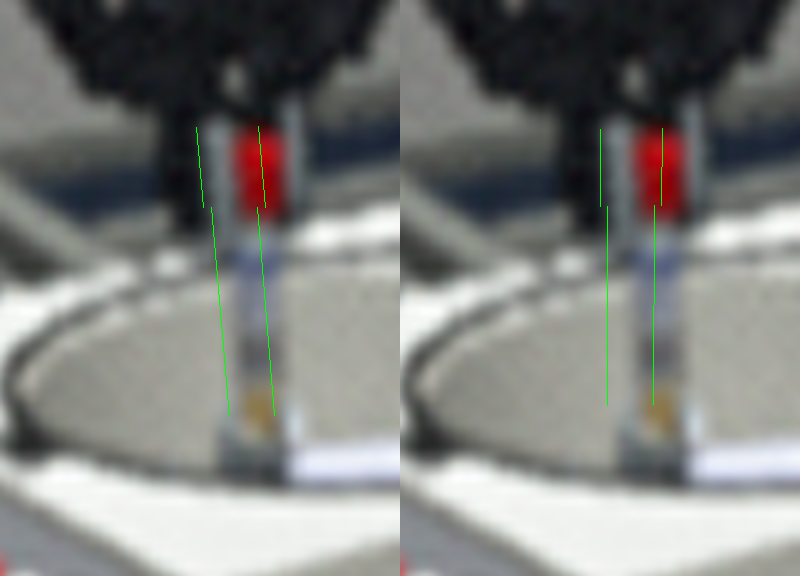

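Run:
```python
from h import *
cs=cam('scene'); p=np.load('rotor.npy');u=np.array([np.cos(p[2]),np.sin(p[2]),0])
outs=[]
for f,tcp,ths,off in (('s7',[.5372,.3272,.1532],(25,),0),('s8',[.5307,.3559,.1573],(6,),0)):
    g=np.array(tcp)+[0,0,hold_point_z]-u*off
    big=cv2.resize(cv2.imread(f'pics/{f}.png')[80:320,220:460],None,fx=2.4,fy=2.4)
    for th in ths:
        b=big.copy(); t=np.radians(th); d=-u*np.sin(t)+np.array([0,0,np.cos(t)]); n=np.array([.838,-.545,0])
        for s0,s1,R in ((66,89,8.5),(5,66,6.4)):
            for sg in (-1,1):
                q=[g+d*(s-77.5)/1000+sg*n*R/1000 for s in (s0,s1)]
                uv=((proj(q,cs)-[180,150])*5-[220,80])*2.4
                cv2.line(b,tuple(map(int,uv[0])),tuple(map(int,uv[1])),(0,255,0),1)
        # rotor mouth of sample sleeve & opposite cap
        for r,z in ((.052,.1055),(-.0351,.1399),(-.04,.1295)):
            q=np.array([p[0],p[1],z])+u*r; uv=((proj(q,cs)-[180,150])*5-[220,80])*2.4; cv2.circle(b,tuple(map(int,uv[0])),4,(255,0,255),1)
        outs.append(b[:,:400] if f=='s8' else b[:,:500])
cv2.imwrite('pics/ov7.png',cv2.resize(cv2.hconcat(outs),(800,512)))
```

```text
(no output)
```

View pics/ov7.png

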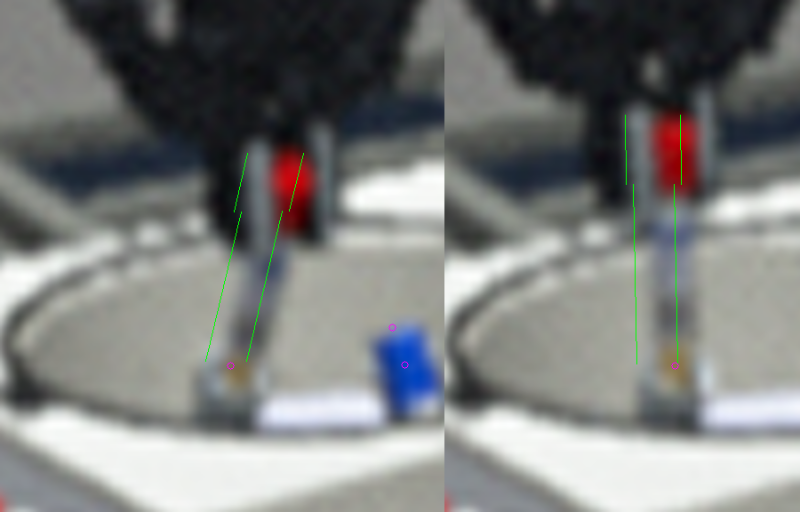

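Emit:
play_rows --plan '[{"x":0,"y":0,"z":2,"fingers":14.5,"yaw":0},{"x":-0.8,"y":3.9,"z":3,"fingers":14.5,"yaw":0},{"x":-1.6,"y":7.8,"z":3,"fingers":14.5,"yaw":0},{"x":-1.6,"y":7.8,"z":3,"fingers":14.5,"yaw":0}]'

```text
time: 8.4
tcp_pos: [0.5289, 0.3647, 0.1608]
tool_rot: [-19.9, 89.9, -98.8]
force: [-0.6, -6.0, 0.4]
gripper_width: 0.0154
```

```bash
cat > look.py <<'E'
from h import *
import sys
n=sys.argv[1]
o=get_obs();T=tool(o);print(T[:3,3].round(4),o['gripper_width'],o['force'].round(1) if hasattr(o['force'],'round') else o['force'],o['time']); np.save(f'T_{n}.npy',T)
im=capture('wrist');cv2.imwrite(f'pics/w{n}.png',im[:,:,::-1])
ims=capture('scene');cv2.imwrite(f'pics/sfull{n}.png',ims[:,:,::-1])
z1=cv2.resize(im[190:400,240:400],None,fx=2.8,fy=2.8,interpolation=cv2.INTER_CUBIC)
x,y=map(int,sys.argv[2:4]) if len(sys.argv)>3 else (220,165)
z2=cv2.resize(ims[y:y+98,x:x+56],None,fx=6,fy=6,interpolation=cv2.INTER_CUBIC)
cv2.imwrite(f'pics/c{n}.png',cv2.hconcat([z1,z2])[:,:,::-1])
E
python3 look.py 9
```

```text
[0.5289 0.3647 0.1608] 0.015380558902715858 [-0.6 -6.   0.4] 8.4
```

View pics/c9.png

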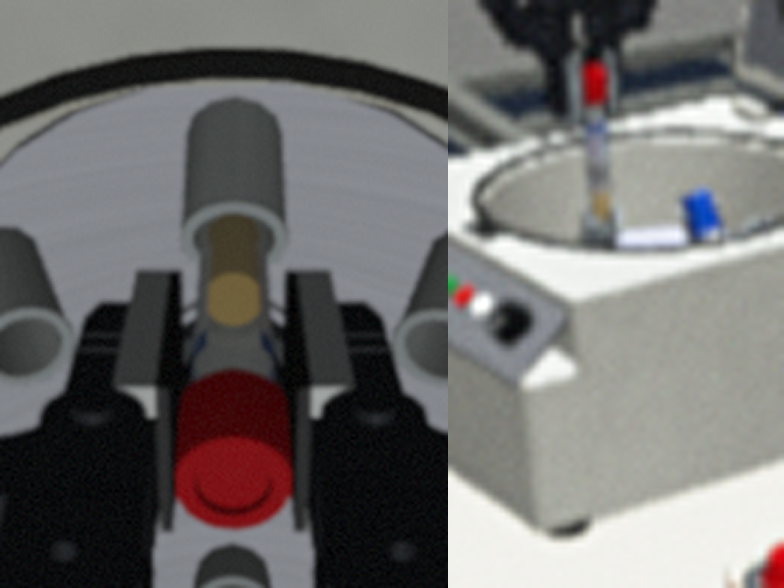

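Emit:
play_rows --plan '[{"x":0,"y":0,"z":8,"fingers":14.5,"yaw":0},{"x":0,"y":0,"z":20,"fingers":14.5,"yaw":0},{"x":0,"y":0,"z":45,"fingers":14.5,"yaw":0},{"x":0,"y":0,"z":80,"fingers":14.5,"yaw":0},{"x":0,"y":0,"z":80,"fingers":14.5,"yaw":0}]'

```text
time: 9.0
tcp_pos: [0.5296, 0.3694, 0.2477]
tool_rot: [131.8, 89.3, 53.0]
force: [-0.1, 1.2, 0.1]
gripper_width: 0.0152
```

```bash
python3 look.py 10 220 135
```

```text
[0.5296 0.3694 0.2477] 0.015215312946443368 [-0.1  1.2  0.1] 9.0
```

View pics/c10.png

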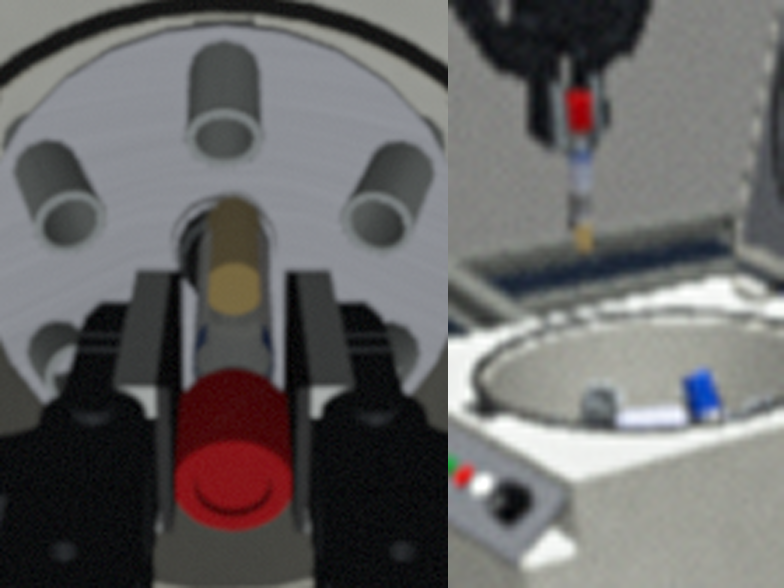

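Run:
```python
from ang import *
def m2(p):
    hi=proj(circ(.0115,*p),c); b=np.vstack([proj(circ(-.0775+.0064*(1-np.sin(q)),*p,R=.0064*np.cos(q)+1e-6),c) for q in np.linspace(0,1.55,12)])
    lo=proj(circ(-.0115,*p),c)
    return np.array([hi[:,1].min(),hi[:,1].max(),np.ptp(hi[:,0]),b[:,1].min(),lo[:,1].min()])
m=np.array([347,378.9,41.8,259.6,190+370/2.8])
for wts in ([1,1,1,1,0],[1,1,.3,1,1],[.3,1,1,1,0]):
    s=least_squares(lambda p:(m2(p)-m)*wts,[.0,-.02,0],x_scale=[.1,.01,.01]);print(np.degrees(s.x[0]),s.x[1:],(m2(s.x)-m).round(1))
# scene
cs=cam('scene');T=np.load('T_10.npy');p=np.load('rotor.npy');u=np.array([np.cos(p[2]),np.sin(p[2]),0]);g=(T@[-hold_point_z,0,.005,1])[:3]
for th in (-5,0,5,10):
    t=np.radians(th);d=-u*np.sin(t)+np.array([0,0,np.cos(t)])
    a=proj([g,g-d*.0775,g+d*.0115],cs); print(th,((a-[220,135])*6+[448,0]).round(0).tolist())
```

```text
4.869604602958238 [-0.00918457  0.01592827] [ 0.4 -0.5  0.5  0.1 -7.4]
7.198749554619799 [1.07596659e-05 2.30531718e-02] [ 3.4 -0.8 -2.6  1.5 -4.1]
5.333182807604561 [-0.00836591  0.01674803] [ 1.2 -0.1  0.1  0.  -6.8]
-5 [[569.0, 105.0], [588.0, 246.0], [566.0, 84.0]]
0 [[569.0, 105.0], [581.0, 244.0], [567.0, 84.0]]
5 [[569.0, 105.0], [573.0, 241.0], [568.0, 84.0]]
10 [[569.0, 105.0], [566.0, 237.0], [569.0, 85.0]]
```

Emit:
play_rows --plan '[{"x":0,"y":0,"z":-30,"fingers":14.5,"yaw":0},{"x":0,"y":0,"z":-60,"fingers":14.5,"yaw":0},{"x":-1.5,"y":7.9,"z":-60,"fingers":14.5,"yaw":0},{"x":-3.1,"y":15.7,"z":-60,"fingers":14.5,"yaw":0},{"x":-3.1,"y":15.7,"z":-60,"fingers":14.5,"yaw":0}]'

```text
time: 9.6
tcp_pos: [0.525, 0.3842, 0.1825]
tool_rot: [158.5, 89.8, 79.7]
force: [-0.9, 0.1, -0.2]
gripper_width: 0.0155
```

```bash
python3 look.py 11 220 155
```

```text
[0.525  0.3842 0.1825] 0.015499228567505732 [-0.9  0.1 -0.2] 9.6
```

View pics/c11.png

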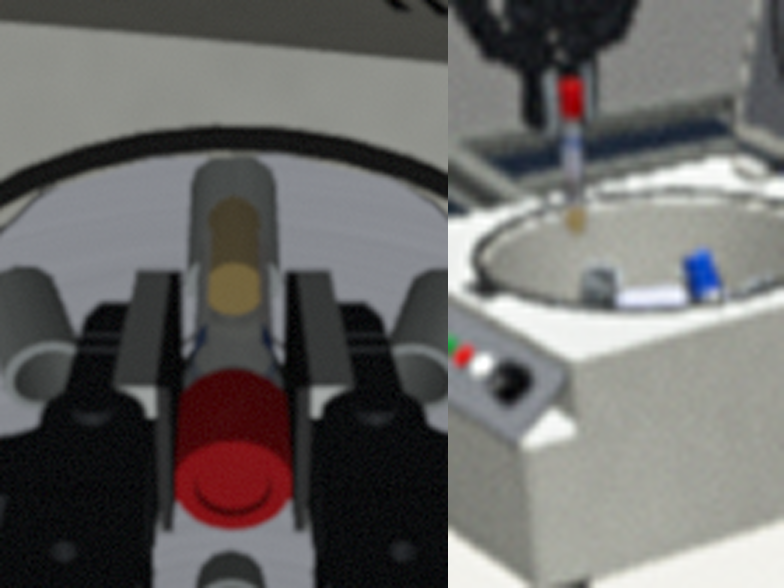

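Foot is inside the bowl over the sleeve, not yet at the wall. Push outward further in small steps.

Emit:
play_rows --plan '[{"x":-0.8,"y":3.9,"z":0,"fingers":14.5,"yaw":0},{"x":-1.5,"y":7.8,"z":0,"fingers":14.5,"yaw":0},{"x":-1.5,"y":7.8,"z":0,"fingers":14.5,"yaw":0}]'

```text
time: 10.0
tcp_pos: [0.524, 0.3896, 0.1813]
tool_rot: [152.9, 89.9, 74.0]
force: [-0.8, -0.1, -0.3]
gripper_width: 0.0153
```

```bash
python3 look.py 12 220 155
```

```text
[0.524  0.3896 0.1813] 0.015264251057399937 [-0.8 -0.1 -0.3] 10.0
```

View pics/c12.png

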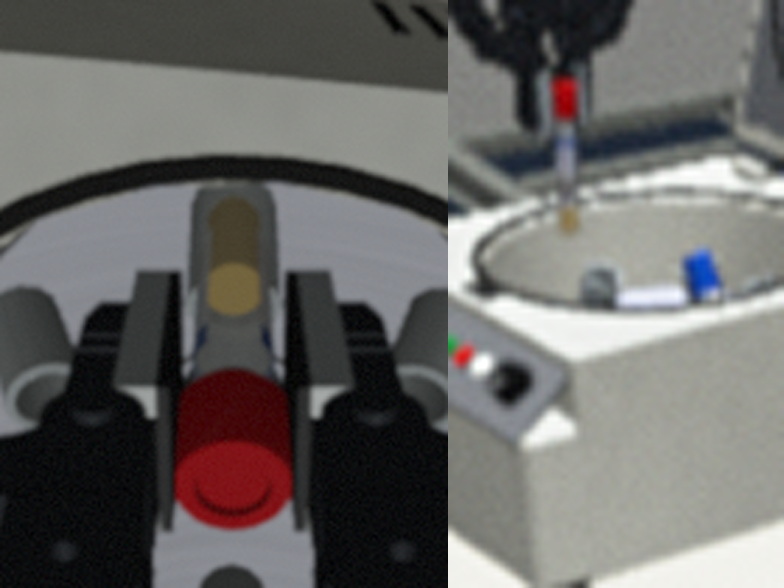

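Emit:
play_rows --plan '[{"x":-0.8,"y":3.9,"z":0,"fingers":14.5,"yaw":0},{"x":-1.2,"y":5.9,"z":0,"fingers":14.5,"yaw":0},{"x":-1.2,"y":5.9,"z":0,"fingers":14.5,"yaw":0}]'

```text
time: 10.4
tcp_pos: [0.5231, 0.3945, 0.1808]
tool_rot: [-0.7, 90.0, -79.6]
force: [0.8, -1.7, 0.1]
gripper_width: 0.0156
```

Emit:
play_rows --plan '[{"x":-0.4,"y":2,"z":0,"fingers":14.5,"yaw":0},{"x":-0.8,"y":3.9,"z":0,"fingers":14.5,"yaw":0},{"x":-0.8,"y":3.9,"z":0,"fingers":14.5,"yaw":0}]'

```text
time: 10.7
tcp_pos: [0.5227, 0.3971, 0.1808]
tool_rot: [-3.2, 89.8, -82.1]
force: [0.2, -6.3, 3.2]
gripper_width: 0.0154
```

Emit:
play_rows --plan '[{"x":-0.4,"y":2,"z":0,"fingers":14.5,"yaw":0},{"x":-0.8,"y":3.9,"z":0,"fingers":14.5,"yaw":0},{"x":-1,"y":5,"z":0,"fingers":14.5,"yaw":0},{"x":-1,"y":5,"z":0,"fingers":14.5,"yaw":0}]'

```text
time: 11.1
tcp_pos: [0.5219, 0.402, 0.1805]
tool_rot: [-3.0, 89.8, -82.0]
force: [1.8, -5.2, 1.2]
gripper_width: 0.0155
```

```bash
python3 look.py 13 220 155
```

```text
[0.5219 0.402  0.1805] 0.015470033284285263 [ 1.8 -5.2  1.2] 11.1
```

View pics/c13.png

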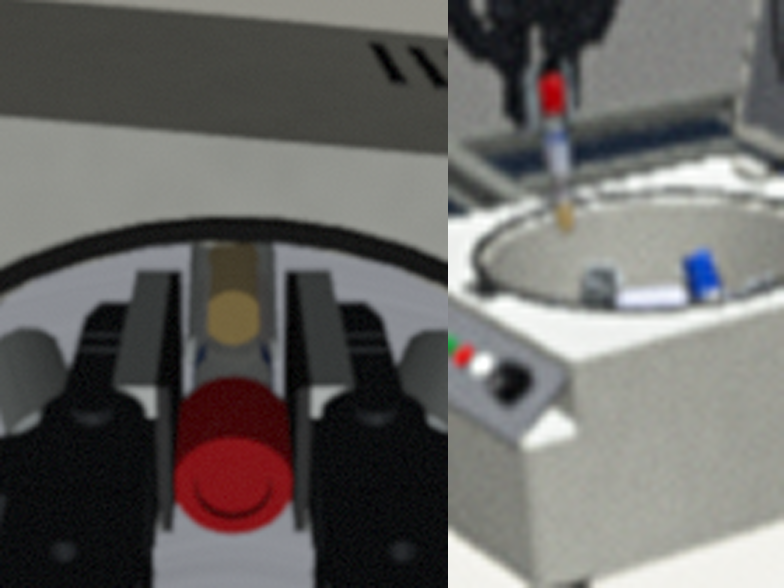

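Emit:
play_rows --plan '[{"x":2,"y":-12,"z":5,"fingers":14.5,"yaw":0},{"x":2,"y":-15,"z":40,"fingers":14.5,"yaw":0},{"x":0,"y":-15,"z":85,"fingers":14.5,"yaw":0},{"x":0,"y":-15,"z":125,"fingers":14.5,"yaw":0},{"x":0,"y":-15,"z":140,"fingers":14.5,"yaw":0}]'

```text
time: 11.7
tcp_pos: [0.5214, 0.3902, 0.3262]
tool_rot: [133.1, 89.6, 54.2]
force: [0.2, 0.7, -0.1]
gripper_width: 0.0153
```

```bash
python3 look.py 14 220 95
```

```text
[0.5214 0.3902 0.3262] 0.015333959669277149 [ 0.2  0.7 -0.1] 11.7
```

View pics/c14.png

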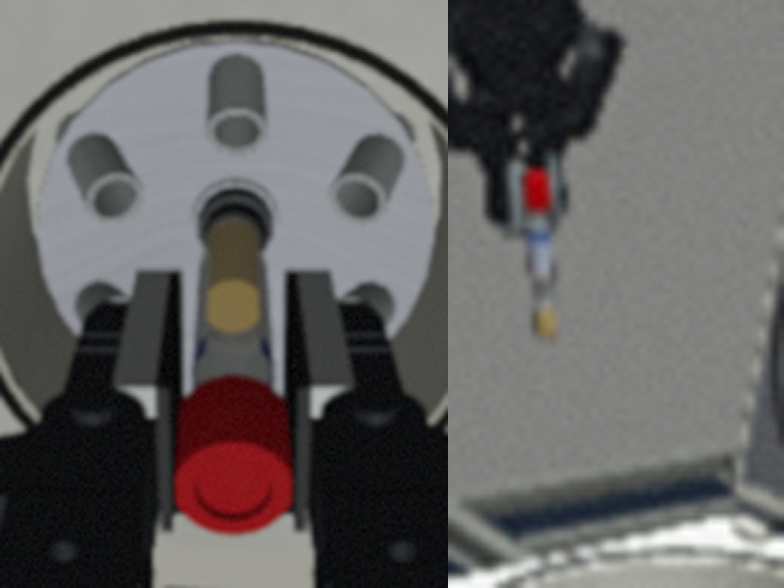

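Run:
```python
from ang import *
def m2(p):
    hi=proj(circ(.0115,*p),c); b=np.vstack([proj(circ(-.0775+.0064*(1-np.sin(q)),*p,R=.0064*np.cos(q)+1e-6),c) for q in np.linspace(0,1.55,12)])
    return np.array([hi[:,1].min(),hi[:,1].max(),np.ptp(hi[:,0]),b[:,1].min()])
for m in ([442,532,117,217],[445,532,117,217],[442,532,117,222]):
    m=np.array(m)/2.8+[190,190,0,190]
    s=least_squares(lambda p:(m2(p)-m),[.0,-.02,0],x_scale=[.1,.01,.01]);print(np.degrees(s.x[0]),s.x[1:],(m2(s.x)-m).round(1))
cs=cam('scene');T=np.load('T_14.npy');p=np.load('rotor.npy');u=np.array([np.cos(p[2]),np.sin(p[2]),0]);g=(T@[-hold_point_z,0,.005,1])[:3]
for th in (-5,0,5,10):
    t=np.radians(th);d=-u*np.sin(t)+np.array([0,0,np.cos(t)])
    a=proj([g,g-d*.0775,g+d*.0115],cs); print(th,((a-[220,95])*6+[448,0]).round(0).tolist())
```

```text
1.9127182467729127 [-0.00815191  0.01778132] [ 0.  -0.1  0.1  0. ]
2.350260909290579 [-0.00732405  0.0186086 ] [-0.2  0.3 -0.3 -0. ]
1.1942916143541733 [-0.00779291  0.01819423] [-0.1  0.1 -0.1 -0. ]
-5 [[526.0, 193.0], [546.0, 339.0], [523.0, 171.0]]
0 [[526.0, 193.0], [539.0, 337.0], [524.0, 171.0]]
5 [[526.0, 193.0], [532.0, 335.0], [525.0, 171.0]]
10 [[526.0, 193.0], [525.0, 331.0], [526.0, 172.0]]
```

Run:
```python
import cv2
a=cv2.imread('pics/w1.png')[265:345,320:410]
b=cv2.resize(a,None,fx=7,fy=7,interpolation=cv2.INTER_CUBIC); b=cv2.convertScaleAbs(b,alpha=1.8,beta=20)
cv2.imwrite('pics/w1l.png',b)
```

```text
(no output)
```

View pics/w1l.png

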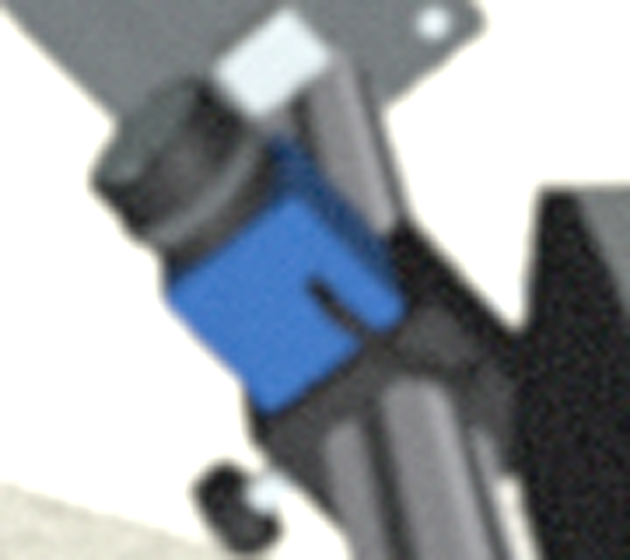

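Emit:
play_rows --plan '[{"x":-10,"y":-50,"z":30,"fingers":14.5,"yaw":0},{"x":-20,"y":-100,"z":60,"fingers":14.5,"yaw":0},{"x":-30,"y":-150,"z":90,"fingers":14.5,"yaw":0},{"x":-35,"y":-200,"z":100,"fingers":14.5,"yaw":0},{"x":-40,"y":-240,"z":100,"fingers":14.5,"yaw":0}]'

```text
time: 12.3
tcp_pos: [0.4829, 0.1644, 0.419]
tool_rot: [131.0, 89.9, 52.2]
force: [1.5, -0.8, 0.3]
gripper_width: 0.0153
```

```bash
cat > fit2.py <<'E'
from h import *
from scipy.optimize import least_squares
cams=[cam('wrist',np.load('T1.npy')),cam('wrist',np.load('T2.npy')),cam('scene')]
W=lambda u,v:(180+u/2.2,120+v/2.2); S=lambda u,v:(240+u/2.6,200+v/2.6); V=lambda u,v:(320+u/3,130+v/3)
def feats(xe,zL,xp):
    return [(0,W(191,29),(xe,-.045,.013)),(0,W(459,327),(xe-.316,-.045,.013)),
 (0,W(450,522),(-xp,0,.262)),(0,(341.4,283.6),(-.095,0,zL)),
 (1,V(68,118),(xe,.045,.013)),(1,V(212,55),(xe,-.045,.013)),(1,V(393,518),(xe-.316,-.045,.013)),
 (1,V(128,258),(.095,.048,.223)),(1,V(347,158),(.095,-.048,.223)),
 (2,S(287,78),(.095,.048,.223)),(2,S(395,73),(.095,-.048,.223)),(2,S(387,228),(.095,-.048,.073)),(2,S(282,226),(.095,.048,.073)),
 (2,S(334,493),(xe-.316,.045,.013)),(2,S(452,487),(xe-.316,-.045,.013)),
 (2,S(412,189),(-xp,0,.262))]
def w(p,P):
    c,s=np.cos(p[2]),np.sin(p[2]); return np.array([p[0]+c*P[0]-s*P[1],p[1]+s*P[0]+c*P[1],P[2]])
def res(p,full=False):
    off=p[6:15].reshape(3,3); rot=p[15:24].reshape(3,3); r=[]
    cc=[]
    for k,c in enumerate(cams):
        T=c[0].copy();T[:3,3]+=off[k];T[:3,:3]=Ro.from_rotvec(rot[k]).as_matrix()@T[:3,:3];cc.append((T,)+c[1:])
    r=np.array([proj(w(p,P),cc[k])[0]-np.array(uv) for k,uv,P in feats(p[3],p[4],p[5])])
    if full: return r
    return np.r_[r.ravel(),(p[5]-.172)/.002,p[6:15]/.0025,p[15:24]/.004]
s=least_squares(res,np.r_[.511,-.365,1.06,.1277,.18,.172,np.zeros(18)],loss='soft_l1',x_scale=np.r_[np.full(6,.01),np.full(18,.002)])
J=s.jac;C=np.linalg.inv(J.T@J)
print(s.x[:6].round(4),np.degrees(s.x[2]),'sd',np.sqrt(np.diag(C))[:6].round(4)); print(res(s.x,True).round(1).tolist());print(s.x[6:].round(4))
np.save('stand.npy',s.x)
E
python3 fit2.py
```

```text
[ 0.5111 -0.3639  1.0667  0.1258  0.1704  0.1715] 61.116396622382965 sd [0.0025 0.0024 0.0048 0.0016 0.0052 0.0019]
[[0.2, -1.3], [1.6, -0.5], [0.1, 1.4], [-1.8, 0.1], [-1.0, -0.2], [0.6, -1.2], [0.3, 0.1], [-2.1, 1.2], [2.5, -0.2], [-0.4, -0.3], [0.1, 0.2], [-0.3, -2.2], [0.4, 0.3], [-0.1, 1.3], [1.2, 1.0], [-0.7, -2.7]]
[ 0.0007  0.0002  0.0072  0.0002  0.0004  0.0054 -0.0009 -0.0006  0.0009
 -0.0013 -0.0028 -0.001   0.0005 -0.0018  0.0005 -0.001  -0.0011  0.001 ]
```

Emit:
play_rows --plan '[{"x":-12,"y":-48,"z":0,"fingers":14.5,"yaw":0},{"x":-24,"y":-96,"z":0,"fingers":14.5,"yaw":0},{"x":-36,"y":-144,"z":0,"fingers":14.5,"yaw":0},{"x":-48,"y":-192,"z":0,"fingers":14.5,"yaw":0},{"x":-60,"y":-240,"z":0,"fingers":14.5,"yaw":0}]'

```text
time: 12.8
tcp_pos: [0.4221, -0.0764, 0.4177]
tool_rot: [-137.1, 90.0, 144.0]
force: [0.7, -0.4, 0.2]
gripper_width: 0.015
```

Emit:
play_rows --plan '[{"x":-12,"y":-48,"z":0,"fingers":14.5,"yaw":0},{"x":-24,"y":-96,"z":0,"fingers":14.5,"yaw":0},{"x":-36,"y":-144,"z":0,"fingers":14.5,"yaw":0},{"x":-48,"y":-192,"z":0,"fingers":14.5,"yaw":0},{"x":-60,"y":-240,"z":0,"fingers":14.5,"yaw":0}]'

```text
time: 13.3
tcp_pos: [0.3622, -0.3162, 0.4176]
tool_rot: [-161.4, 89.9, 119.7]
force: [1.4, -0.7, -0.7]
gripper_width: 0.0154
```

Emit:
play_rows --plan '[{"x":-12,"y":-45,"z":0,"fingers":14.5,"yaw":0},{"x":-24,"y":-90,"z":0,"fingers":14.5,"yaw":0},{"x":-40,"y":-135,"z":-20,"fingers":14.5,"yaw":0},{"x":-55,"y":-170,"z":-55,"fingers":14.5,"yaw":0},{"x":-62,"y":-180,"z":-85,"fingers":14.5,"yaw":0}]'

```text
time: 13.8
tcp_pos: [0.2985, -0.498, 0.3304]
tool_rot: [-121.9, 89.9, 158.9]
force: [0.9, -0.4, -0.5]
gripper_width: 0.0155
```

```bash
python3 look.py 15 300 200
```

```text
[ 0.2985 -0.498   0.3304] 0.015508351210974053 [ 0.9 -0.4 -0.5] 13.8
```

View pics/w15.png

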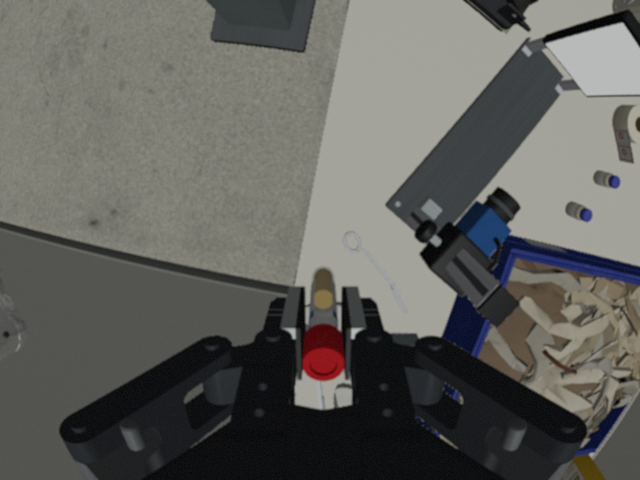

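Run:
```python
import cv2
a=cv2.imread('pics/w15.png')
cv2.imwrite('pics/w15a.png',cv2.resize(a[0:340,380:640],None,fx=2.2,fy=2.2,interpolation=cv2.INTER_CUBIC)[:600])
b=cv2.resize(a[170:270,450:550],None,fx=6,fy=6,interpolation=cv2.INTER_CUBIC);cv2.imwrite('pics/w15b.png',cv2.convertScaleAbs(b,alpha=1.8,beta=20))
```

```text
(no output)
```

View pics/w15a.png

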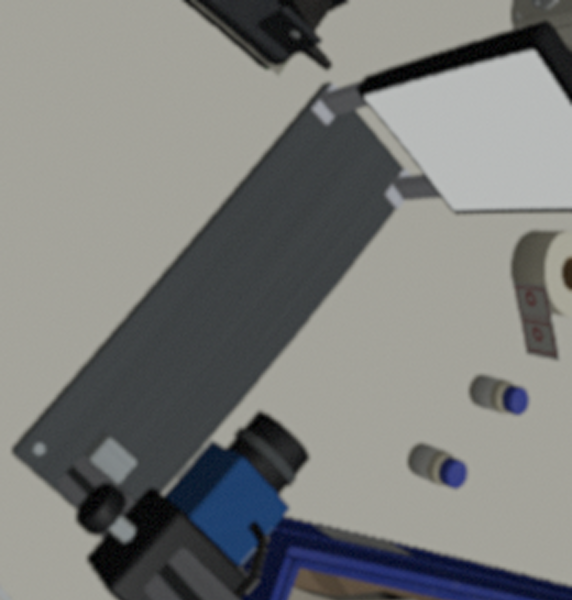

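View pics/w15b.png

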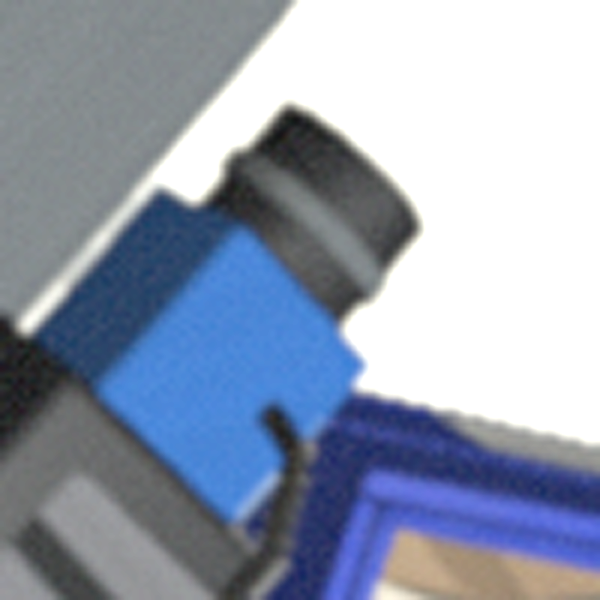

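View pics/sfull15.png

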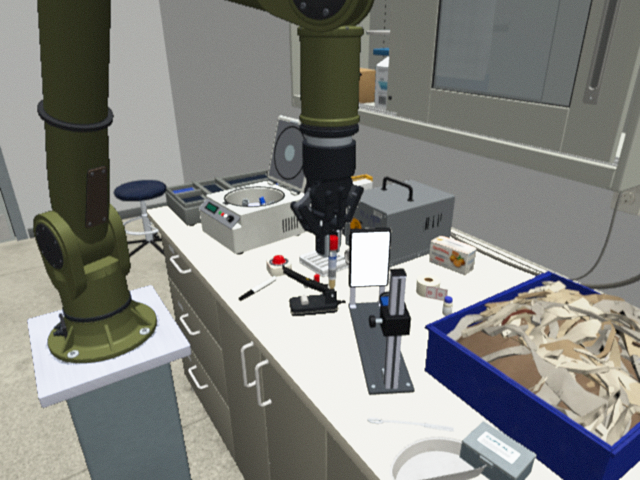

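```bash
sed -e "s/cam('scene')\]/cam('scene'),cam('wrist',np.load('T_15.npy'))]/" -e "s/^ (2,S(412,189),(-xp,0,.262))\]/ (2,S(412,189),(-xp,0,.262)),(3,(509.2,197.5),(-.095,0,zL)),(3,X(12,450),(xe-.316,.045,.013)),(3,X(327,84),(xe,.045,.013)),(3,X(365,92),(.095,.048,.073)),(3,X(455,212),(.095,-.048,.073))]/" -e "s/; V=/; X=lambda u,v:(380+u\/2.2,v\/2.2); V=/" -e "s/p\[6:15\]/p[6:18]/g;s/p\[15:24\]/p[18:30]/g;s/reshape(3,3)/reshape(4,3)/g;s/np.zeros(18)/np.zeros(24)/;s/np.full(18/np.full(24/" fit2.py > fit3.py; python3 fit3.py
python3 - <<'E'
from h import *
print(proj([.2985,-.498,.33],cam('scene')),proj([.2985,-.498,.33],cam('top')))
E
```

```text
[ 0.5108 -0.3649  1.0656  0.1265  0.1626  0.1709] 61.05218391298484 sd [0.002  0.0019 0.0044 0.0014 0.0036 0.0021]
[[0.1, -1.1], [1.6, 0.2], [0.2, 2.8], [-1.8, -1.0], [-0.9, -0.4], [0.7, -1.4], [0.2, -0.0], [-1.8, 1.3], [2.7, 0.1], [-0.4, -0.2], [0.2, 0.2], [-0.3, -2.1], [0.4, 0.4], [-0.2, 1.2], [1.1, 0.9], [-0.7, -2.7], [1.2, -0.8], [-0.4, 1.3], [2.3, -1.6], [-5.3, -0.2], [-0.5, 3.1]]
[ 0.0014  0.0001  0.0053 -0.0001 -0.0001  0.0056 -0.0009 -0.0006  0.0008
 -0.0002  0.0006  0.0008 -0.0016 -0.0025 -0.001   0.0005 -0.0022  0.0002
 -0.0012 -0.0009  0.0005 -0.0011  0.001   0.0011]
[[329.37169541 249.35574839]] [[483.88591082 332.44121802]]
```

Run:
```python
from h import *
p=np.load('stand.npy');c=cam('scene');cs,sn=np.cos(p[2]),np.sin(p[2])
w=lambda P:[p[0]+cs*P[0]-sn*P[1],p[1]+sn*P[0]+cs*P[1],P[2]]
for z in (.14,.16,.17,.18,.2): print(z,((proj([w((-.172,0,z)),w((-.13,0,z))],c)-[240,200])*2.6).round(0).tolist())
```

```text
0.14 [[400.0, 336.0], [388.0, 302.0]]
0.16 [[401.0, 312.0], [389.0, 279.0]]
0.17 [[402.0, 300.0], [390.0, 267.0]]
0.18 [[403.0, 288.0], [391.0, 255.0]]
0.2 [[405.0, 263.0], [392.0, 231.0]]
```

Emit:
play_rows --plan '[{"x":0,"y":20,"z":40,"fingers":14.5,"yaw":0},{"x":40,"y":50,"z":40,"fingers":14.5,"yaw":0},{"x":80,"y":80,"z":40,"fingers":14.5,"yaw":0},{"x":120,"y":105,"z":40,"fingers":14.5,"yaw":0},{"x":165,"y":125,"z":30,"fingers":14.5,"yaw":0}]'

```text
time: 14.4
tcp_pos: [0.4686, -0.3665, 0.3672]
tool_rot: [51.4, 89.7, -27.4]
force: [0.6, -1.8, 0.2]
gripper_width: 0.0154
```

Emit:
play_rows --plan '[{"x":30,"y":8,"z":-20,"fingers":14.5,"yaw":0},{"x":47,"y":12,"z":-40,"fingers":14.5,"yaw":0},{"x":47,"y":12,"z":-60,"fingers":14.5,"yaw":0},{"x":47,"y":12,"z":-60,"fingers":14.5,"yaw":0}]'

```text
time: 14.8
tcp_pos: [0.5134, -0.355, 0.3022]
tool_rot: [-147.7, 89.8, 133.6]
force: [-0.1, 0.8, -0.2]
gripper_width: 0.0157
```

```bash
python3 look.py 16 340 170
python3 - <<'E'
from h import *
im=capture('top');cv2.imwrite('pics/t16.png',cv2.resize(im[170:320,350:500],None,fx=4,fy=4,interpolation=cv2.INTER_CUBIC)[:,:,::-1])
a=cv2.imread('pics/sfull16.png');cv2.imwrite('pics/s16.png',cv2.resize(a[180:360,310:460],None,fx=3.3,fy=3.3,interpolation=cv2.INTER_CUBIC))
E
```

```text
[ 0.5134 -0.355   0.3022] 0.015680754361112662 [-0.1  0.8 -0.2] 14.8
```

View pics/s16.png

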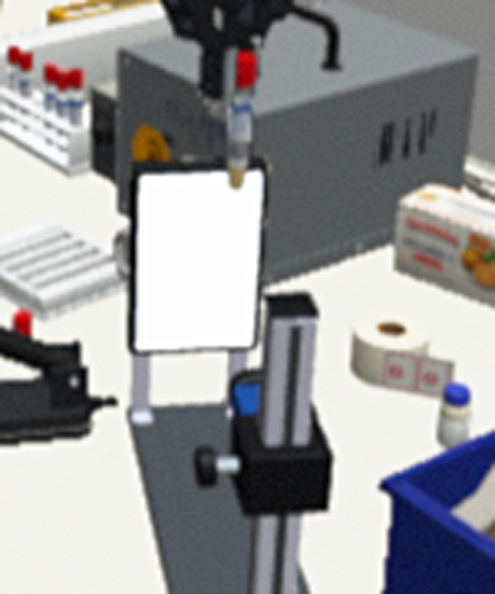

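View pics/t16.png

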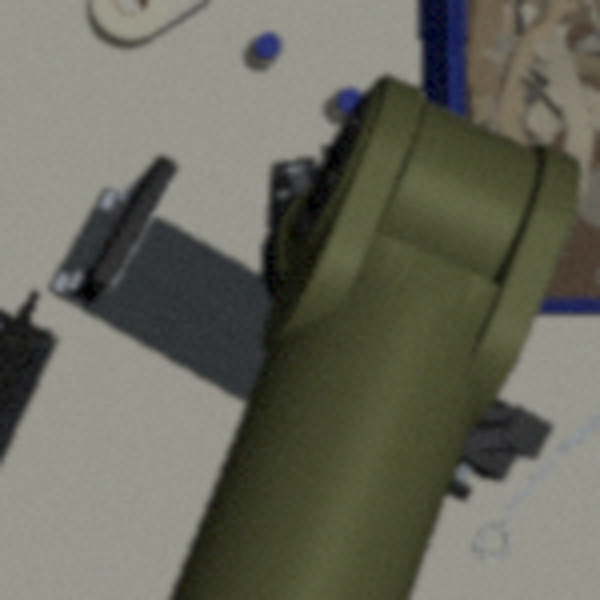

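View pics/w16.png

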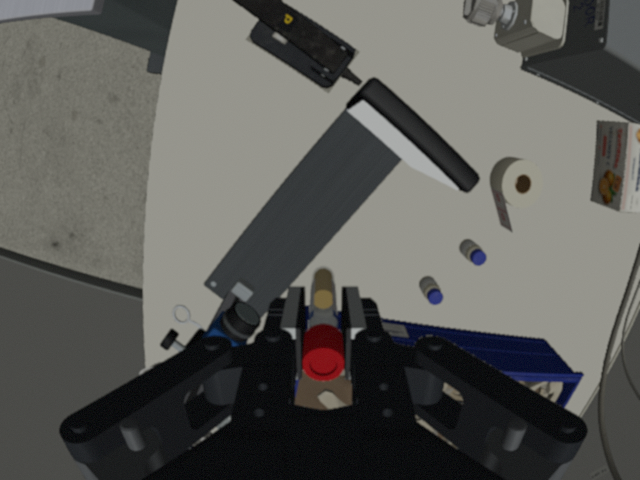

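Run:
```python
import cv2
a=cv2.imread('pics/sfull16.png');b=cv2.resize(a[185:245,365:400],None,fx=10,fy=10,interpolation=cv2.INTER_CUBIC)
w=cv2.imread('pics/w16.png');d=cv2.resize(w[255:405,280:370],None,fx=4,fy=4,interpolation=cv2.INTER_CUBIC)
cv2.imwrite('pics/z16.png',cv2.hconcat([b,d]))
cv2.imwrite('pics/z16b.png',cv2.resize(w[60:350,190:490],None,fx=2,fy=2,interpolation=cv2.INTER_CUBIC))
```

```text
(no output)
```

View pics/z16.png

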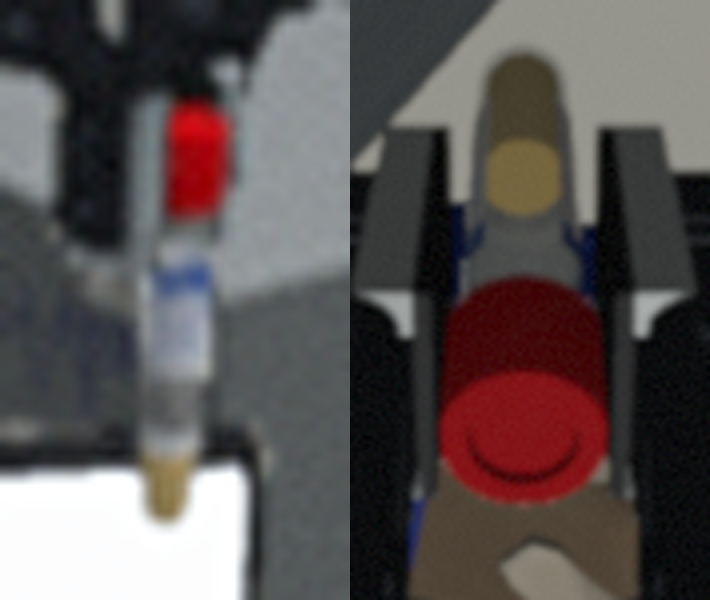

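View pics/z16b.png

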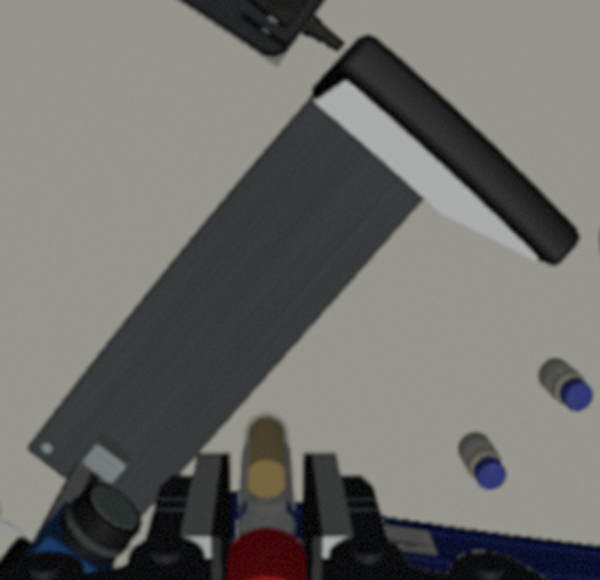

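```bash
cat > fit4.py <<'E'
from h import *
from scipy.optimize import least_squares
import sys
cams=[cam('wrist',np.load('T1.npy')),cam('wrist',np.load('T2.npy')),cam('scene'),cam('wrist',np.load('T_15.npy')),cam('wrist',np.load('T_16.npy'))]
W=lambda u,v:(180+u/2.2,120+v/2.2); S=lambda u,v:(240+u/2.6,200+v/2.6); V=lambda u,v:(320+u/3,130+v/3); X=lambda u,v:(380+u/2.2,v/2.2); Y=lambda u,v:(190+u/2,60+v/2)
def feats(xe,zL,xp):
    return [(0,W(191,29),(xe,-.045,.013)),(0,W(459,327),(xe-.316,-.045,.013)),
 (0,W(450,522),(-xp,0,.262)),(0,(341.4,283.6),(-.095,0,zL)),
 (1,V(68,118),(xe,.045,.013)),(1,V(212,55),(xe,-.045,.013)),(1,V(393,518),(xe-.316,-.045,.013)),
 (1,V(128,258),(.095,.048,.223)),(1,V(347,158),(.095,-.048,.223)),
 (2,S(287,78),(.095,.048,.223)),(2,S(395,73),(.095,-.048,.223)),(2,S(387,228),(.095,-.048,.073)),(2,S(282,226),(.095,.048,.073)),
 (2,S(334,493),(xe-.316,.045,.013)),(2,S(452,487),(xe-.316,-.045,.013)),
 (2,S(412,189),(-xp,0,.262)),
 (3,(509.2,197.5),(-.095,0,zL)),(3,X(12,450),(xe-.316,.045,.013)),(3,X(327,84),(xe,.045,.013)),(3,X(365,92),(.095,.048,.073)),(3,X(455,212),(.095,-.048,.073)),
 (4,Y(113,508),(-.095,0,zL)),(4,Y(30,447),(xe-.316,.045,.013)),(4,Y(318,98),(.095,.047,.075)),(4,Y(440,213),(.095,-.047,.075)),(4,Y(345,80),(.095,.047,.221)),(4,Y(543,263),(.095,-.047,.221))]
n=len(cams)
def w(p,P):
    c,s=np.cos(p[2]),np.sin(p[2]); return np.array([p[0]+c*P[0]-s*P[1],p[1]+s*P[0]+c*P[1],P[2]])
tube=[(2,(384.6,200.9),.0775),(2,(381.5,236.8),.001),(4,(323.75,364.),.089),(4,(322.75,268.5),.001)]
def cc(p):
    off=p[11:11+3*n].reshape(n,3); rot=p[11+3*n:].reshape(n,3); r=[]
    for k,c in enumerate(cams):
        T=c[0].copy();T[:3,3]+=off[k];T[:3,:3]=Ro.from_rotvec(rot[k]).as_matrix()@T[:3,:3];r.append((T,)+c[1:])
    return r
def res(p,full=False):
    C=cc(p)
    d=np.array([p[9],p[10],1]);d/=np.linalg.norm(d)
    r=np.array([proj(w(p,P),C[k])[0]-np.array(uv) for k,uv,P in feats(p[3],p[4],p[5])]+[proj(p[6:9]+d*s,C[k])[0]-np.array(uv) for k,uv,s in tube])
    if full: return r
    return np.r_[r.ravel(),(p[5]-.172)/.002,p[11:11+3*n]/.003,p[11+3*n:]/.005]
s=least_squares(res,np.r_[.511,-.365,1.06,.1277,.17,.172,.51,-.36,.24,0,0,np.zeros(6*n)],loss='soft_l1',x_scale=np.r_[np.full(11,.01),np.full(6*n,.002)])
J=s.jac;Cv=np.linalg.inv(J.T@J);p=s.x
print(p[:11].round(4),np.degrees(p[2]),'\nsd',np.sqrt(np.diag(Cv))[:11].round(4)); print(res(p,True).round(1).tolist());print(p[11:].round(4))
d=np.array([p[9],p[10],1]);d/=np.linalg.norm(d);mid=p[6:9]+.0445*d
c_,s_=np.cos(p[2]),np.sin(p[2]);D=p[:2]-mid[:2]
print('mid',mid,'lean deg',np.degrees(np.arctan(p[9:11])),'shift needed mm',(np.r_[D,p[4]-mid[2]]*1e3).round(1),'stand frame',(c_*D[0]+s_*D[1]).round(4),(-s_*D[0]+c_*D[1]).round(4))
E
python3 fit4.py
```

```text
[ 0.5116 -0.3647  1.0655  0.1256  0.1726  0.1719  0.5148 -0.3641  0.2463
  0.0192 -0.0683] 61.045999617207464 
sd [0.002  0.002  0.004  0.0014 0.0033 0.0018 0.002  0.0022 0.0022 0.0095
 0.0155]
[[0.3, -1.0], [1.2, -0.6], [0.1, 0.8], [-1.9, 0.3], [-0.7, 0.0], [0.7, -1.0], [0.1, -0.0], [-1.8, 0.9], [2.4, -0.2], [-0.2, -0.3], [0.4, 0.2], [-0.2, -2.2], [0.5, 0.2], [-0.1, 1.3], [1.2, 1.0], [-0.5, -2.6], [5.8, -0.1], [-0.5, 0.6], [1.8, -1.5], [-5.6, -0.5], [-0.9, 2.6], [2.8, -0.9], [-0.7, -0.4], [-4.0, -0.2], [2.7, 2.4], [-4.1, -2.5], [0.7, 2.6], [0.0, 0.9], [-1.0, -0.7], [0.0, -0.0], [0.1, 0.2]]
[ 0.0007 -0.      0.0093  0.0003  0.0002  0.0073 -0.0012 -0.0009  0.001
  0.0002 -0.0002  0.0032  0.      0.0008  0.0115 -0.0026 -0.0044 -0.0014
  0.0005 -0.0027  0.0004 -0.0019 -0.0019  0.0009 -0.0018  0.0017  0.0018
  0.0017 -0.0013 -0.0007]
mid [ 0.51568888 -0.36714934  0.29069902] lean deg [ 1.09804124 -3.91005716] shift needed mm [  -4.1    2.5 -118.1] stand frame 0.0002 0.0048
```

```bash
cat > fit5.py <<'E'
import io,contextlib
with contextlib.redirect_stdout(io.StringIO()):
    from fit4 import *
# params: 0..10, 11:14 scene off, 14:17 scene rot, 17:20 mount off, 20:23 mount rot, 23 focal scale, then per-picture tcp off (4x3) and rot (4x3)
wi=[0,1,3,4]
Tt={0:np.load('T1.npy'),1:np.load('T2.npy'),3:np.load('T_15.npy'),4:np.load('T_16.npy')}
M=camera_info('wrist')['mount']
def cc5(q):
    C=[None]*n
    R=lambda v:Ro.from_rotvec(v).as_matrix()
    T=cams[2][0].copy();T[:3,3]+=q[11:14];T[:3,:3]=R(q[14:17])@T[:3,:3];C[2]=(T,)+cams[2][1:]
    m=M.copy();m[:3,3]+=q[17:20];m[:3,:3]=R(q[20:23])@m[:3,:3]
    for j,k in enumerate(wi):
        T=Tt[k].copy();T[:3,3]+=q[24+3*j:27+3*j];T[:3,:3]=R(q[36+3*j:39+3*j])@T[:3,:3]
        C[k]=(T@m,cams[k][1]*(1+q[23]))+cams[k][2:]
    return C
def res5(q,full=False,ff=1):
    C=cc5(q);d=np.array([q[9],q[10],1]);d/=np.linalg.norm(d)
    r=np.array([proj(w(q,P),C[k])[0]-np.array(uv) for k,uv,P in feats(q[3],q[4],q[5])]+[proj(q[6:9]+d*s,C[k])[0]-np.array(uv) for k,uv,s in tube])
    if full: return r
    return np.r_[r.ravel(),(q[5]-.172)/.003,q[11:14]/.002,q[14:17]/.004,q[17:20]/.002,q[20:23]/.005,q[23]/FS,q[24:36]/.0015,q[36:48]/.003]
for FS in (.0001,.05):
    s=least_squares(res5,np.r_[p[:11],np.zeros(37)],loss='soft_l1',x_scale=np.r_[np.full(11,.01),np.full(37,.002)])
    q=s.x;Cv=np.linalg.inv(s.jac.T@s.jac)
    print('FS',FS,'cost',s.cost,q[:11].round(4),'\nsd',np.sqrt(np.diag(Cv))[:11].round(4)); print(res5(q,True).round(1).tolist());print(q[11:24].round(4))
    d=np.array([q[9],q[10],1]);d/=np.linalg.norm(d);mid=q[6:9]+.0445*d;D=np.r_[q[:2],q[4]]-mid
    print('mid',mid.round(4),'lean',np.degrees(np.arctan(q[9:11])).round(1),'shift',(D*1e3).round(1))
E
python3 fit5.py
```

```text
FS 0.0001 cost 49.19533397750209 [ 0.5114 -0.3637  1.0658  0.126   0.1734  0.1723  0.5148 -0.3634  0.2464
  0.0205 -0.0687] 
sd [0.0016 0.0016 0.0044 0.0013 0.0029 0.002  0.0017 0.0019 0.0021 0.0093
 0.0144]
[[0.6, -1.0], [1.2, -0.6], [0.0, 0.6], [-1.8, 0.4], [-0.6, 0.2], [0.6, -0.7], [-0.0, -0.4], [-2.0, 0.7], [1.7, -0.2], [-0.3, -0.3], [0.3, 0.2], [-0.2, -2.2], [0.5, 0.3], [-0.1, 1.2], [1.2, 0.9], [-0.5, -2.5], [4.1, -0.7], [-0.2, 0.2], [0.3, -0.6], [-7.6, 0.5], [-3.0, 2.8], [2.6, -0.5], [-0.5, -0.4], [-3.9, -0.3], [2.9, 2.4], [-4.2, -3.2], [0.9, 2.1], [0.1, 0.8], [-0.9, -0.7], [0.0, -0.1], [0.1, 0.2]]
[-0.0006 -0.0003  0.0005 -0.0009 -0.0013  0.0011 -0.0101  0.0002 -0.0007
  0.0004  0.0031 -0.0005 -0.    ]
mid [ 0.5157 -0.3665  0.2908] lean [ 1.2 -3.9] shift [  -4.3    2.8 -117.4]
FS 0.05 cost 49.08518496956295 [ 0.5114 -0.3637  1.0659  0.126   0.1731  0.1722  0.515  -0.3632  0.2461
  0.0199 -0.0639] 
sd [0.0016 0.0016 0.0044 0.0013 0.003  0.002  0.0018 0.0019 0.0022 0.0094
 0.0179]
[[0.7, -0.8], [1.2, -0.7], [0.0, 0.7], [-1.8, 0.4], [-0.6, 0.2], [0.6, -0.7], [-0.2, -0.5], [-2.0, 0.8], [1.8, -0.1], [-0.2, -0.3], [0.3, 0.1], [-0.2, -2.2], [0.5, 0.3], [-0.1, 1.2], [1.2, 0.9], [-0.5, -2.5], [4.3, -0.7], [-0.1, 0.2], [0.3, -0.6], [-7.5, 0.5], [-3.0, 2.8], [2.3, -0.5], [-0.4, -0.5], [-4.1, -0.3], [2.8, 2.4], [-4.5, -3.6], [1.0, 2.1], [-0.0, 0.8], [-0.9, -0.7], [0.0, -0.0], [0.1, 0.2]]
[-0.0006 -0.0002  0.0005 -0.001  -0.0013  0.0012 -0.0078  0.0004 -0.0004
  0.0006  0.0025 -0.0009 -0.0048]
mid [ 0.5159 -0.3661  0.2905] lean [ 1.1 -3.7] shift [  -4.5    2.4 -117.4]
```

```bash
cat > fit6.py <<'E'
import io,contextlib
with contextlib.redirect_stdout(io.StringIO()):
    from fit5 import *
import fit5
f0=fit5.feats
for drop in ([19,20,23,24,25,26],[7,8,19,20,23,24,25,26],[2,15,19,20,23,24,25,26]):
    fit5.feats=lambda *a:[f for i,f in enumerate(f0(*a)) if i not in drop]
    fit5.FS=.0001
    s=least_squares(res5,np.r_[p[:11],np.zeros(37)],loss='soft_l1',x_scale=np.r_[np.full(11,.01),np.full(37,.002)])
    q=s.x;Cv=np.linalg.inv(s.jac.T@s.jac)
    print('cost',s.cost,q[:11].round(4),'\nsd',np.sqrt(np.diag(Cv))[:11].round(4)); print(res5(q,True).round(1).tolist());print(q[11:24].round(4))
    d=np.array([q[9],q[10],1]);d/=np.linalg.norm(d);mid=q[6:9]+.0445*d;D=np.r_[q[:2],q[4]]-mid
    print('mid',mid.round(4),'lean',np.degrees(np.arctan(q[9:11])).round(1),'shift',(D*1e3).round(1))
E
python3 fit6.py
```

```text
cost 18.686249041883656 [ 0.5112 -0.3651  1.0654  0.1288  0.1701  0.1711  0.5161 -0.3631  0.2461
  0.0216 -0.0665] 
sd [0.0017 0.0016 0.0046 0.0012 0.0022 0.002  0.0019 0.0019 0.0021 0.0093
 0.0155]
[[0.3, -1.2], [0.9, -0.6], [0.2, 1.0], [-1.2, 0.4], [-0.8, -0.4], [0.4, -1.3], [0.0, -0.4], [-1.5, 1.4], [2.2, 0.5], [-0.2, -0.1], [0.4, 0.4], [-0.1, -1.9], [0.5, 0.6], [-0.2, 0.7], [1.0, 0.4], [-0.5, -2.5], [0.4, -0.1], [-0.3, 0.3], [-0.5, 0.0], [0.9, -0.2], [-0.8, -0.2], [0.2, 0.8], [-0.8, -0.8], [0.0, -0.1], [0.1, 0.2]]
[-0.0003 -0.      0.0005 -0.0009 -0.0011  0.0006 -0.0101  0.0009  0.0007
  0.0004  0.0073 -0.001  -0.    ]
mid [ 0.5171 -0.3661  0.2904] lean [ 1.2 -3.8] shift [  -5.9    1.  -120.3]
cost 14.159340075799314 [ 0.5098 -0.3656  1.0669  0.1297  0.169   0.1703  0.5151 -0.363   0.2456
  0.0211 -0.0632] 
sd [0.0017 0.0016 0.0047 0.0012 0.0022 0.0022 0.0019 0.0019 0.0021 0.0093
 0.0155]
[[0.1, -1.3], [0.9, -0.7], [0.2, 1.2], [-0.8, 0.6], [-0.9, 0.3], [0.4, -0.7], [0.1, 0.1], [-0.3, -0.0], [0.4, 0.4], [-0.1, -1.8], [0.5, 0.7], [-0.2, 0.7], [1.0, 0.3], [-0.5, -2.6], [-0.1, 0.3], 
[... 270 characters left out ...]
.2    0.2 -121. ]
cost 15.851952025200767 [ 0.5109 -0.365   1.0642  0.1289  0.1692  0.172   0.5159 -0.363   0.2453
  0.0213 -0.0647] 
sd [0.0017 0.0016 0.0049 0.0012 0.0023 0.003  0.0019 0.0019 0.0021 0.0094
 0.0157]
[[0.3, -1.1], [1.1, -0.1], [-1.1, 0.8], [-0.9, -0.5], [0.4, -1.4], [0.0, -0.3], [-1.4, 1.5], [2.4, 0.6], [-0.3, -0.3], [0.4, 0.1], [-0.1, -2.1], [0.5, 0.4], [-0.4, 0.4], [0.8, 0.1], [0.3, -0.1], [-0.4, 0.3], [-0.2, -0.1], [0.9, -0.3], [-1.0, -0.1], [-0.0, 0.9], [-0.9, -0.7], [0.0, -0.0], [0.1, 0.2]]
[-0.0003 -0.0002 -0.     -0.0006 -0.0007  0.0005 -0.0088  0.0007  0.0005
  0.001   0.0071 -0.0009 -0.    ]
mid [ 0.5168 -0.3659  0.2897] lean [ 1.2 -3.7] shift [  -5.9    0.9 -120.5]
```

Emit:
play_rows --plan '[{"x":0,"y":0,"z":40,"fingers":14.5,"yaw":0},{"x":-5,"y":30,"z":75,"fingers":14.5,"yaw":0},{"x":-10,"y":78,"z":75,"fingers":14.5,"yaw":0},{"x":-15,"y":126,"z":75,"fingers":14.5,"yaw":0},{"x":-20,"y":174,"z":75,"fingers":14.5,"yaw":0}]'

```text
time: 15.45
tcp_pos: [0.4929, -0.182, 0.3811]
tool_rot: [58.0, 89.8, -20.9]
force: [1.7, 0.9, 0.1]
gripper_width: 0.0154
```

Emit:
play_rows --plan '[{"x":0,"y":48,"z":0,"fingers":14.5,"yaw":0},{"x":0,"y":96,"z":0,"fingers":14.5,"yaw":0},{"x":0,"y":144,"z":-5,"fingers":14.5,"yaw":0},{"x":0,"y":192,"z":-20,"fingers":14.5,"yaw":0},{"x":0,"y":235,"z":-40,"fingers":14.5,"yaw":0}]'

```text
time: 15.95
tcp_pos: [0.4935, 0.0539, 0.3413]
tool_rot: [81.3, 89.7, 2.4]
force: [-0.1, -0.4, -0.5]
gripper_width: 0.0152
```

Emit:
play_rows --plan '[{"x":0,"y":30,"z":-40,"fingers":14.5,"yaw":0},{"x":0,"y":50,"z":-85,"fingers":14.5,"yaw":0},{"x":0,"y":60,"z":-130,"fingers":14.5,"yaw":0},{"x":0,"y":60,"z":-165,"fingers":14.5,"yaw":0},{"x":0,"y":60,"z":-165,"fingers":14.5,"yaw":0}]'

```text
time: 16.45
tcp_pos: [0.4914, 0.1107, 0.1716]
tool_rot: [-84.6, 89.7, -163.5]
force: [0.3, -0.6, 0.1]
gripper_width: 0.0157
```

```bash
python3 look.py 17 240 170
```

```text
[0.4914 0.1107 0.1716] 0.015650566052932812 [ 0.3 -0.6  0.1] 16.45
```

View pics/w17.png

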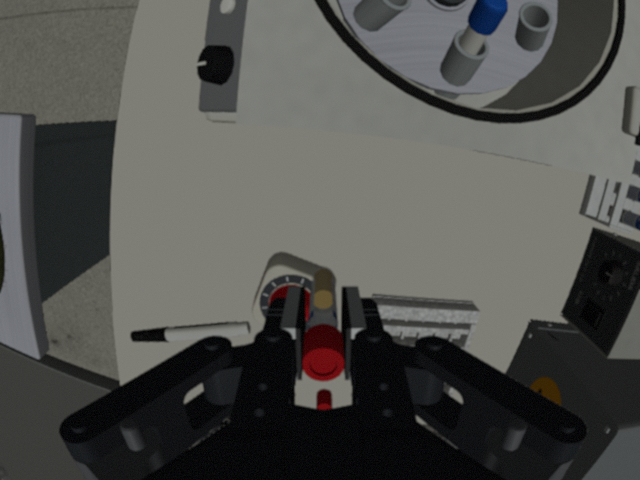

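View pics/sfull17.png

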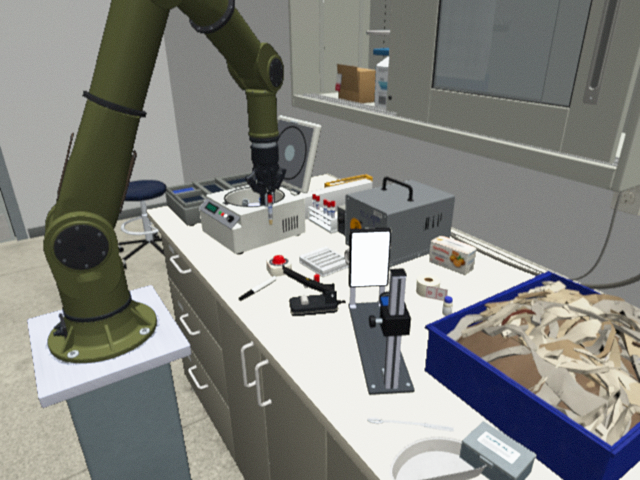

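Emit:
play_rows --plan '[{"x":0,"y":30,"z":0,"fingers":14.5,"yaw":0},{"x":0,"y":55,"z":0,"fingers":14.5,"yaw":0},{"x":0,"y":63,"z":0,"fingers":14.5,"yaw":0},{"x":0,"y":63,"z":0,"fingers":14.5,"yaw":0}]'

```text
time: 16.95
tcp_pos: [0.4943, 0.1756, 0.1762]
tool_rot: [99.1, 89.8, 20.2]
force: [-1.5, -0.4, 0.2]
gripper_width: 0.0153
```

Emit:
play_rows --plan '[{"x":0,"y":3,"z":0,"fingers":14.5,"yaw":0},{"x":0,"y":5,"z":0,"fingers":14.5,"yaw":0},{"x":0,"y":5,"z":0,"fingers":14.5,"yaw":0}]'

```text
time: 17.25
tcp_pos: [0.4934, 0.1787, 0.174]
tool_rot: [38.9, 90.0, -40.1]
force: [-0.7, -0.7, 0.2]
gripper_width: 0.0155
```

Emit:
play_rows --plan '[{"x":0,"y":2,"z":0,"fingers":14.5,"yaw":0},{"x":0,"y":4,"z":0,"fingers":14.5,"yaw":0},{"x":0,"y":4,"z":0,"fingers":14.5,"yaw":0}]'

```text
time: 17.55
tcp_pos: [0.4932, 0.1835, 0.1737]
tool_rot: [-133.8, 90.0, 147.3]
force: [0.1, -0.2, -0.0]
gripper_width: 0.0155
```

Emit:
play_rows --plan '[{"x":0,"y":2,"z":0,"fingers":14.5,"yaw":0},{"x":0,"y":4,"z":0,"fingers":14.5,"yaw":0},{"x":0,"y":4,"z":0,"fingers":14.5,"yaw":0}]'

```text
time: 17.85
tcp_pos: [0.4932, 0.1872, 0.1737]
tool_rot: [-31.9, 90.0, -110.8]
force: [-0.4, -1.7, 1.4]
gripper_width: 0.0152
```

```bash
python3 look.py 18 240 160
```

```text
[0.4932 0.1872 0.1737] 0.015207208456609389 [-0.4 -1.7  1.4] 17.85
```

View pics/c18.png

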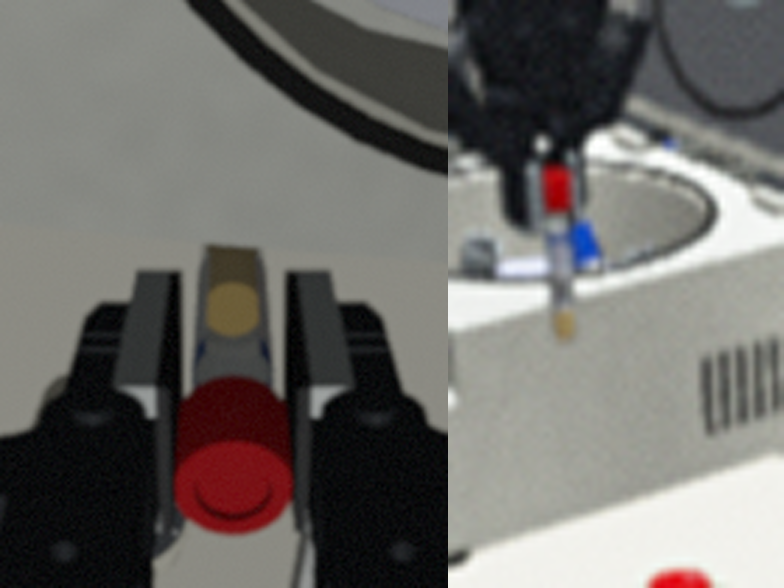

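Emit:
play_rows --plan '[{"x":0,"y":2,"z":0,"fingers":14.5,"yaw":0},{"x":0,"y":4,"z":0,"fingers":14.5,"yaw":0},{"x":0,"y":6,"z":0,"fingers":14.5,"yaw":0},{"x":0,"y":8.5,"z":0,"fingers":14.5,"yaw":0},{"x":0,"y":8.5,"z":0,"fingers":14.5,"yaw":0}]'

```text
time: 18.45
tcp_pos: [0.493, 0.1946, 0.1734]
tool_rot: [-34.6, 89.9, -113.6]
force: [-0.1, -5.0, 1.0]
gripper_width: 0.0153
```

Emit:
play_rows --plan '[{"x":0,"y":-15,"z":0,"fingers":14.5,"yaw":0},{"x":0,"y":-30,"z":20,"fingers":14.5,"yaw":0},{"x":0,"y":-60,"z":50,"fingers":14.5,"yaw":0},{"x":0,"y":-60,"z":50,"fingers":14.5,"yaw":0}]'

```text
time: 18.85
tcp_pos: [0.4953, 0.1324, 0.2266]
tool_rot: [75.8, 89.7, -3.4]
force: [0.1, 0.8, 0.7]
gripper_width: 0.0154
```

```bash
python3 look.py 19 240 145
```

```text
[0.4953 0.1324 0.2266] 0.015428979285903081 [0.1 0.8 0.7] 18.85
```

View pics/c19.png

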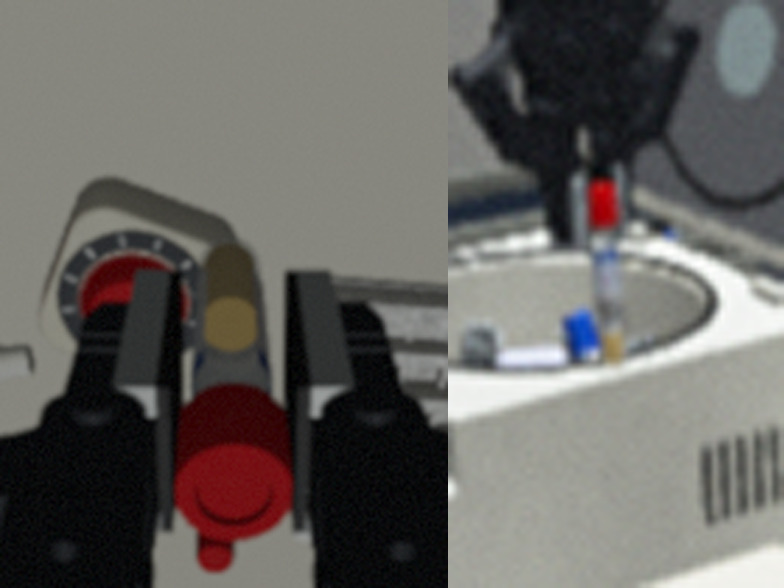

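Emit:
play_rows --plan '[{"x":0,"y":-20,"z":45,"fingers":14.5,"yaw":0},{"x":0,"y":-50,"z":90,"fingers":14.5,"yaw":0},{"x":0,"y":-90,"z":120,"fingers":14.5,"yaw":0},{"x":0,"y":-135,"z":140,"fingers":14.5,"yaw":0},{"x":0,"y":-180,"z":155,"fingers":14.5,"yaw":0}]'

```text
time: 19.45
tcp_pos: [0.4934, -0.0437, 0.3795]
tool_rot: [105.5, 89.9, 26.8]
force: [1.3, -0.3, -0.5]
gripper_width: 0.0153
```

Emit:
play_rows --plan '[{"x":0,"y":-48,"z":0,"fingers":14.5,"yaw":0},{"x":3,"y":-96,"z":0,"fingers":14.5,"yaw":0},{"x":6,"y":-144,"z":0,"fingers":14.5,"yaw":0},{"x":10,"y":-192,"z":0,"fingers":14.5,"yaw":0},{"x":12,"y":-235,"z":0,"fingers":14.5,"yaw":0}]'

```text
time: 19.95
tcp_pos: [0.5056, -0.2803, 0.3774]
tool_rot: [-156.1, 89.9, 125.0]
force: [2.1, -0.2, -0.4]
gripper_width: 0.0151
```

Emit:
play_rows --plan '[{"x":2,"y":-40,"z":0,"fingers":14.5,"yaw":0},{"x":2,"y":-75.5,"z":-15,"fingers":14.5,"yaw":0},{"x":2,"y":-75.5,"z":-45,"fingers":14.5,"yaw":0},{"x":2,"y":-75.5,"z":-75,"fingers":14.5,"yaw":0},{"x":2,"y":-75.5,"z":-75,"fingers":14.5,"yaw":0}]'

```text
time: 20.45
tcp_pos: [0.5058, -0.3528, 0.2983]
tool_rot: [-139.3, 89.5, 141.9]
force: [0.3, 0.8, 0.3]
gripper_width: 0.0152
```

```bash
python3 look.py 20 360 180
python3 - <<'E'
import cv2
a=cv2.imread('pics/sfull20.png');b=cv2.resize(a[185:245,365:400],None,fx=10,fy=10,interpolation=cv2.INTER_CUBIC)
w=cv2.imread('pics/w20.png');d=cv2.resize(w[255:405,280:370],None,fx=4,fy=4,interpolation=cv2.INTER_CUBIC)
cv2.imwrite('pics/z20.png',cv2.hconcat([b,d]))
E
```

```text
[ 0.5058 -0.3528  0.2983] 0.01522874346179406 [0.3 0.8 0.3] 20.45
```

View pics/z20.png

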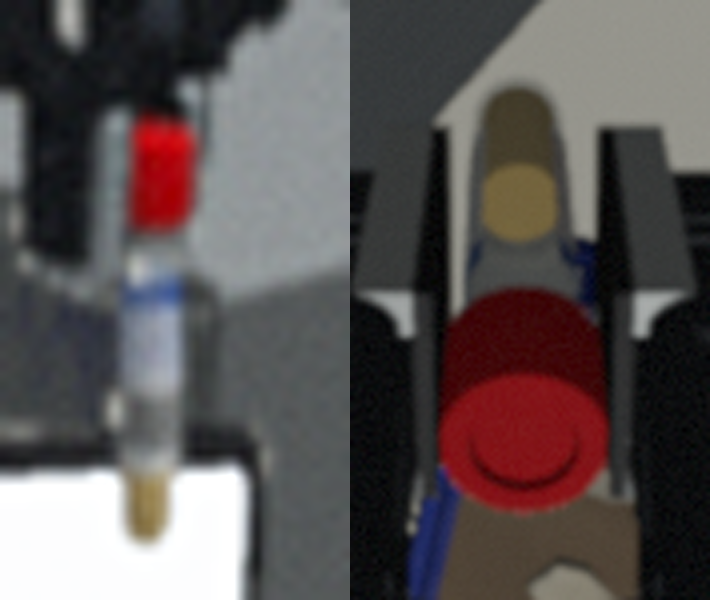

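View pics/w20.png

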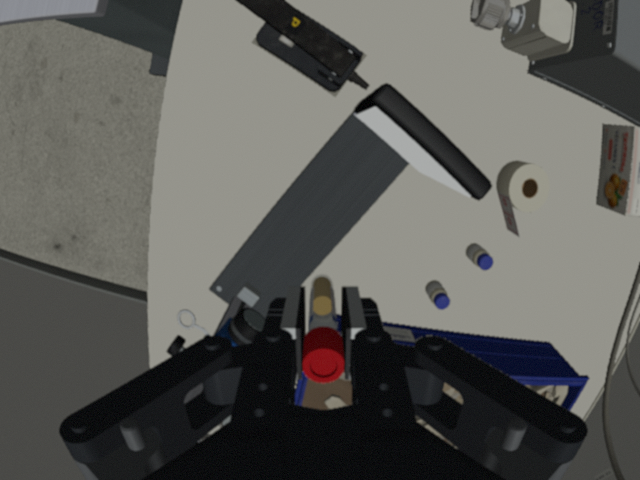

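Run:
```python
import cv2
w=cv2.imread('pics/w20.png')
cv2.imwrite('pics/z20b.png',cv2.resize(w[270:350,195:295],None,fx=6,fy=6,interpolation=cv2.INTER_CUBIC))
```

```text
(no output)
```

View pics/z20b.png

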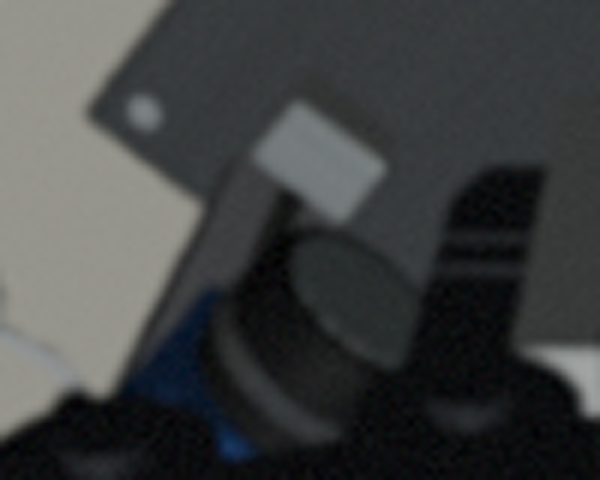

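```bash
sed -e "s/T_16/T_20/" -e "s/(4,Y(113,508),/(4,(254.5,320.),/;s/(4,Y(30,447),/(4,(209.7,288.3),/" -e "s/^tube=.*/tube=[(2,(381.2,202.3),.0775),(2,(379.6,239.0),.001),(4,(323.75,365.5),.089),(4,(322.25,277.3),.001)]/" fit4.py > fit4_20.py
sed -e "s/from fit4/from fit4_20/;s/T_16/T_20/" fit5.py > fit5_20.py; sed "s/fit5/fit5_20/g" fit6.py > fit6_20.py; python3 fit6_20.py
```

```text
cost 18.320840214549612 [ 0.5111 -0.3651  1.0656  0.1286  0.1695  0.171   0.5092 -0.3659  0.2436
  0.0162 -0.0055] 
sd [0.0017 0.0016 0.0046 0.0012 0.0022 0.0021 0.0019 0.0019 0.0021 0.0092
 0.0144]
[[0.3, -1.1], [0.9, -0.5], [0.1, 1.0], [-1.3, 0.2], [-0.9, -0.3], [0.4, -1.2], [0.0, -0.4], [-1.5, 1.4], [2.2, 0.5], [-0.2, -0.1], [0.4, 0.3], [-0.1, -1.9], [0.5, 0.5], [-0.2, 0.7], [1.0, 0.4], [-0.5, -2.5], [0.3, -0.2], [-0.3, 0.4], [-0.5, 0.0], [0.7, -0.1], [-0.5, -0.3], [0.1, 0.8], [-0.7, -0.7], [0.0, -0.0], [0.1, 0.2]]
[-0.0004 -0.0001  0.0004 -0.001  -0.0012  0.0006 -0.0099  0.0008  0.0007
  0.0003  0.0071 -0.0007 -0.    ]
mid [ 0.51   -0.3662  0.2881] lean [ 0.9 -0.3] shift [   1.1    1.1 -118.6]
cost 13.895103256123132 [ 0.5098 -0.3656  1.0671  0.1294  0.1684  0.1702  0.5082 -0.3658  0.2432
  0.0156 -0.0023] 
sd [0.0018 0.0016 0.0047 0.0012 0.0022 0.0022 0.0019 0.0019 0.0021 0.0091
 0.0144]
[[0.1, -1.2], [1.0, -0.6], [0.2, 1.3], [-0.9, 0.5], [-0.9, 0.3], [0.4, -0.7], [0.1, 0.1], [-0.3, -0.1], [0.4, 0.3], [-0.1, -1.9], [0.5, 0.6], [-0.2, 0.7], [1.1, 0.3], [-0.5, -2.6], [-0.1, 0.2], 
[... 271 characters left out ...]
.9    0.4 -119.3]
cost 15.394521445511844 [ 0.5109 -0.3649  1.0645  0.1287  0.1686  0.172   0.509  -0.3658  0.2429
  0.016  -0.0038] 
sd [0.0017 0.0016 0.0049 0.0012 0.0022 0.003  0.0019 0.0019 0.0021 0.0092
 0.0145]
[[0.3, -1.0], [1.2, -0.1], [-1.1, 0.7], [-0.9, -0.4], [0.4, -1.4], [0.0, -0.3], [-1.5, 1.5], [2.4, 0.5], [-0.3, -0.3], [0.4, 0.1], [-0.1, -2.1], [0.5, 0.3], [-0.4, 0.5], [0.9, 0.2], [0.2, -0.2], [-0.4, 0.5], [-0.2, -0.1], [0.7, -0.2], [-0.7, -0.2], [-0.1, 0.9], [-0.8, -0.6], [0.0, -0.0], [0.1, 0.2]]
[-0.0003 -0.0002 -0.0001 -0.0007 -0.0008  0.0006 -0.0086  0.0007  0.0005
  0.0009  0.0069 -0.0006 -0.    ]
mid [ 0.5097 -0.366   0.2873] lean [ 0.9 -0.2] shift [   1.2    1.  -118.8]
```

Emit:
play_rows --plan '[{"x":1,"y":1,"z":-25,"fingers":14.5,"yaw":0},{"x":1,"y":1,"z":-50,"fingers":14.5,"yaw":0},{"x":1,"y":1,"z":-75,"fingers":14.5,"yaw":0},{"x":1,"y":1,"z":-100,"fingers":14.5,"yaw":0},{"x":1,"y":1,"z":-117,"fingers":14.5,"yaw":0}]'

```text
time: 21.05
tcp_pos: [0.5093, -0.353, 0.187]
tool_rot: [51.8, 89.9, -27.1]
force: [0.3, 0.5, 0.3]
gripper_width: 0.0152
```

Emit:
play_rows --plan '[{"x":0,"y":0,"z":0,"fingers":14.5,"yaw":0},{"x":0,"y":0,"z":0,"fingers":14.5,"yaw":0}]'

```text
time: 21.25
tcp_pos: [0.5094, -0.3533, 0.1884]
tool_rot: [50.7, 89.9, -28.1]
force: [-0.1, -0.0, -0.5]
gripper_width: 0.0155
```

```bash
python3 look.py 21 360 180
python3 - <<'E'
import cv2
a=cv2.imread('pics/sfull21.png');b=cv2.resize(a[200:320,330:430],None,fx=5,fy=5,interpolation=cv2.INTER_CUBIC)
cv2.imwrite('pics/z21.png',b)
E
```

```text
[ 0.5094 -0.3533  0.1884] 0.015463645214374055 [-0.1 -0.  -0.5] 21.25
```

View pics/z21.png

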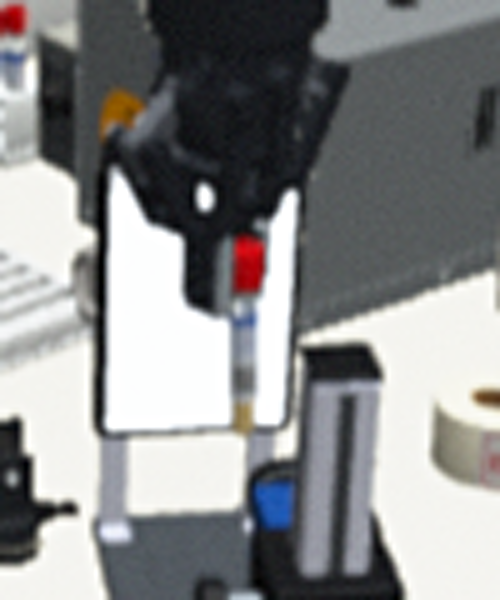

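View pics/w21.png

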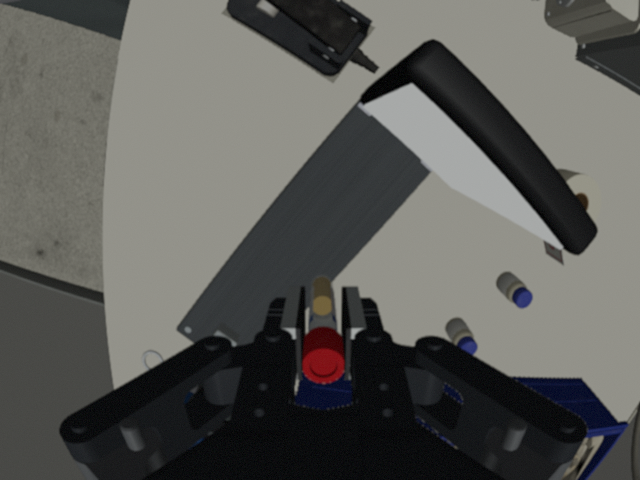

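```bash
cat > chk.py <<'E'
import io,contextlib
with contextlib.redirect_stdout(io.StringIO()):
    from fit6_20 import *
C=cc5(q)[2]; vp=np.r_[q[:2],q[4]]; print('vp',vp)
obs=np.array([[379.8,252.6],[378.6,286.6]])
f=lambda m:np.array([proj(m+[0,0,.033],C)[0],proj(m-[0,0,.0435],C)[0]])
print(f(vp).round(1).tolist(),obs.tolist())
for dz in(-.005,.005): print(dz,f(vp+[0,0,dz]).round(1).tolist())
n_=np.array([-np.sin(q[2]),np.cos(q[2]),0])
print('lat +5mm',f(vp+n_*.005).round(1).tolist(),'depth +5',f(vp+np.array([np.cos(q[2]),np.sin(q[2]),0])*.005).round(1).tolist())
E
python3 chk.py
```

```text
vp [ 0.51087428 -0.36494537  0.16856828]
[[378.3, 256.4], [376.8, 287.9]] [[379.8, 252.6], [378.6, 286.6]]
-0.005 [[378.2, 258.5], [376.7, 289.9]]
0.005 [[378.4, 254.2], [376.9, 285.9]]
lat +5mm [[376.0, 256.5], [374.5, 288.0]] depth +5 [[377.9, 255.3], [376.4, 286.7]]
```

Emit:
play_rows --plan '[{"x":-3,"y":1.5,"z":-7,"fingers":14.5,"yaw":0},{"x":-3,"y":1.5,"z":-7,"fingers":14.5,"yaw":0},{"x":-3,"y":1.5,"z":-7,"fingers":14.5,"yaw":0}]'

```text
time: 21.65
tcp_pos: [0.505, -0.3518, 0.1798]
tool_rot: [-57.3, 90.0, -136.2]
force: [-0.3, -0.2, 0.3]
gripper_width: 0.0153
```

```bash
python3 look.py 22 360 180
python3 - <<'E'
import cv2
a=cv2.imread('pics/sfull22.png');b=cv2.resize(a[240:300,360:400],None,fx=10,fy=10,interpolation=cv2.INTER_CUBIC)
w=cv2.imread('pics/w22.png');d=cv2.resize(w[255:405,280:370],None,fx=4,fy=4,interpolation=cv2.INTER_CUBIC)
cv2.imwrite('pics/z22.png',cv2.hconcat([b,d]))
from h import *
im=capture('top');cv2.imwrite('pics/t22.png',im[:,:,::-1])
E
```

```text
[ 0.505  -0.3518  0.1798] 0.015324279988526946 [-0.3 -0.2  0.3] 21.65
```

View pics/z22.png

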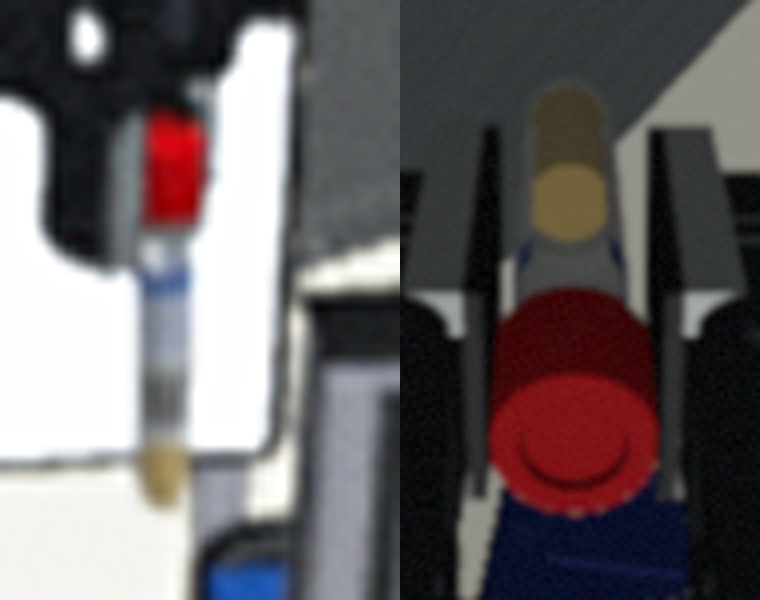

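View pics/w22.png

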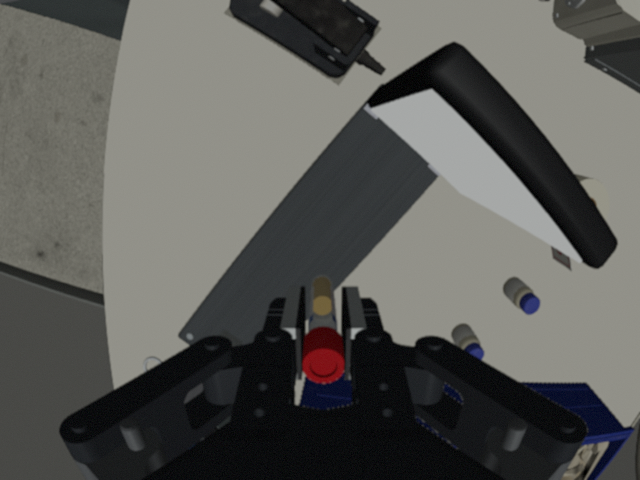

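Emit:
play_rows --plan '[{"x":1.5,"y":-0.3,"z":2,"fingers":14.5,"yaw":0},{"x":1.5,"y":-0.3,"z":2,"fingers":14.5,"yaw":0},{"x":1.5,"y":-0.3,"z":2,"fingers":14.5,"yaw":0},{"x":1.5,"y":-0.3,"z":2,"fingers":14.5,"yaw":0},{"x":1.5,"y":-0.3,"z":2,"fingers":14.5,"yaw":0}]'

```text
time: 22.3
tcp_pos: [0.5067, -0.3521, 0.1816]
tool_rot: [-123.8, 90.0, 157.3]
force: [-0.3, 1.0, 0.4]
gripper_width: 0.0156
```

```bash
python3 look.py 23 360 180
python3 - <<'E'
import cv2
a=cv2.imread('pics/sfull23.png');b=cv2.resize(a[240:300,360:400],None,fx=10,fy=10,interpolation=cv2.INTER_CUBIC)
w=cv2.imread('pics/w23.png');d=cv2.resize(w[60:360,170:470],None,fx=1.33*1.5,fy=1.33*1.5,interpolation=cv2.INTER_CUBIC)[:600,:395]
w2=cv2.resize(w[60:360,170:570],(533,400))
cv2.imwrite('pics/z23.png',b)
from h import *
c=cam('scene')
E
```

```text
[ 0.5067 -0.3521  0.1816] 0.015635715133625466 [-0.3  1.   0.4] 22.3
```

View pics/z23.png

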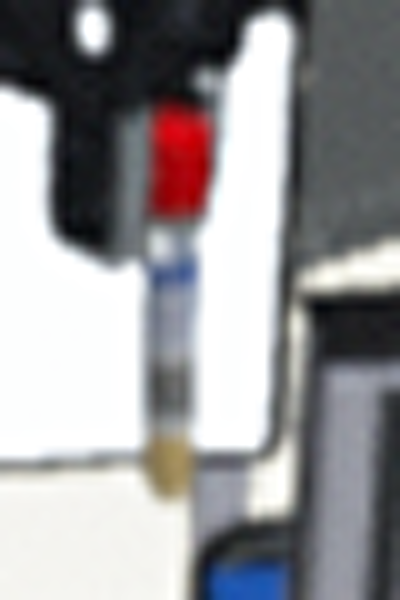

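View pics/sfull23.png

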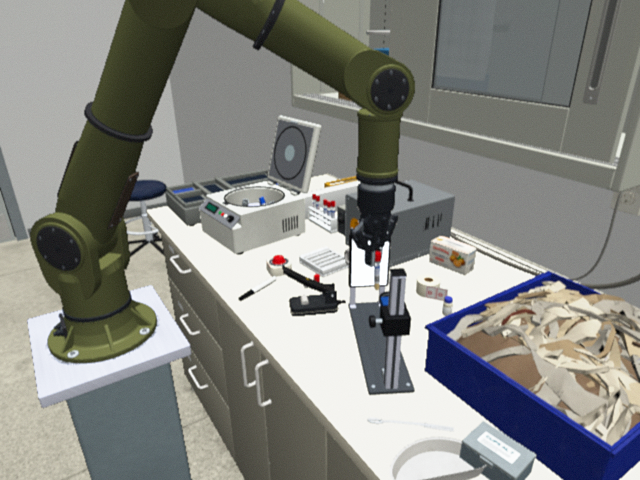

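Run:
```python
from h import *
capture('scene');print([(a['xyz'],a['confidence']) for a in look_for('serum_tube','scene')[:2]],[(a['xyz'],a['confidence']) for a in look_for('balance_tube','scene')[:2]])
o=get_obs();print(o['qvel'],o['gripper_width'])
finish_job()
```

```text
[([0.5054, -0.3675, 0.1723], 0.78), ([0.5928, 0.243, 0.1311], 0.25)] []
[ 0.07481609 -0.00436218  0.00119564  0.01789575  0.01878461 -0.0184165
 -0.08678501] 0.015052692013695697
the job is handed in; nothing more can be done
```

I handed in the job with the red-stoppered tube held upright and still at the viewing point, about 22 s in.

**What I did**
- I gripped the stopper across the lean with a light opening and drew the tube out along its own axis.
- The tool could not tilt, so I stood the tube upright by letting it pivot in the pads. I pressed its foot lightly (7 N or less) against the sleeve lip, then the bowl wall, then the centrifuge's side.
- I then lowered it between the lens and the panel.

**Last checks**
- **Lean:** about 1°. This was measured just before the final descent and looked unchanged afterwards.
- **Position:** in the scene camera, the stopper and foot lie within about 2 pixels (a few mm) of where they should be. The network places the visible part of the tube at (0.505, -0.368, 0.172), against my estimate of the viewing point at (0.511, -0.365, 0.169). That puts it about 6 mm off in x. I trusted the camera fits, because the network is only good to about 4 mm.
- **Contact and stillness:** outside force was close to zero, and the arm was at rest.

**What is less certain**
- **Lens height:** my fits gave 163 to 173 mm. I aimed at about 168 mm.
- **Wrist camera:** to fit its pictures I had to shift its calibration by about 9 mm, more than the stated 2 mm.
- **Grip force:** it cannot be measured. I saw no slip or break; the opening read 15 to 16 mm on the 17 mm stopper.
- **Balance tube:** the network found none in the last scene picture. Its blue cap still shows in the rotor in that picture.

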